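# Check the die cases and load the copper link

## Robot

A 6-joint arm with a two-finger parallel gripper is mounted at the origin on the work surface. World frame = base frame: x ahead of the robot, y to its left, z up, the work surface at z = 0. Lengths are in m, angles in rad, forces in N, time in s.
With the tool pointing down it reaches from about 0.35 to 0.775 m from the base axis. Payload 7.3 kg.
Tool frame: the origin (TCP) lies on the front face of the gripper's body, between the roots of the fingers; the fingertips stand 66 mm ahead of it and the grasp point (between the pads) lies 47 mm ahead of it; z points along the fingers, y is the direction in which the jaws open and shut (so a half turn about z gives the same grasp; the last joint's range is limited). The gripper opens to 92 mm and grips with 3 to 60 N. Pads are 19 mm wide; open, the fingers measure 130 mm over their backs; the gripper's body (75 mm by 190 mm) begins 47 mm behind the grasp point.
Start: joints at [0.973, 0.342, 1.524, -0, 1.275, -0.146], TCP at [0.229, 0.472, 0.292] pointing down, gripper open.
Joint ranges: [-2.53, 2.53], [-0.77, 2.02], [0.04, 2.7], [-1, 4.14], [0.28, 2.66], [-3.11, 3.11]. Speed limits (rad/s): [2.57, 2.57, 3.14, 3.14, 3.14, 3.14].

## Interface

Orientations are given as [roll, pitch, yaw] about the fixed x, y, z axes, in that order (R = Rz(yaw) Ry(pitch) Rx(roll)).
In Python, from cell import observe, read_camera, hand_in, search_frame, tip_of gives the robot as it stands. The module is installed in compiled form; this text tells all that it offers.
- The arm moves only by the tool apply_moves, never from a script. Its argument "motion" is a list of rows, each an object with "offset": the shift along the tool's x, y, z in mm, a list of three; "rotation": the turn, a rotation vector about the tool's x, y, z in rad, a list of three. In form: [{"offset": [x, y, z], "rotation": [rx, ry, rz]}, ...]. A call has 1 to 12 rows; each row shifts and turns the pose as measured when the row begins, along the tool's axes as they then stand; what a row does not reach is not made up. A row lasts 1/12 s, in which the tool goes at most 41.7 mm and 7.16 degrees, less where a joint would pass 70% of its speed; a pose out of reach is approached as far as the arm can. A call with a gripper value outside its range is refused whole. "grip" is the closure, from 0 (fully open) to 1 (shut), set as the call begins (left out, the last holds). The fingers move at their own pace and stop on an object; "grip_force" is the grip in N (left out, the last holds). Time passes only in rows, so rows that do not move let the fingers close. It gives the time, the measured TCP pose, the force and the opening at its end, in the units of the state.
- observe(): the state, without advancing time (a new reading comes with each control period).
- read_camera(name): name is "side" or "top" or "wrist"; returns a dict with "img" (420x560x3 uint8, red, green, blue), "camera_matrix" (3x3 intrinsics, pixels), "R" (3x3) and "t" (3): a world point X has camera coordinates R X + t; the wrist camera has in their place "tool_from_camera" (4x4, takes a point from camera to tool coordinates, whose origin is the TCP and whose axes are the flange's). Camera axes: x right, y down, z forward; pixel columns grow to the right and rows downward; lengths in m; the calibration is good to about 2 mm. The wrist camera is an equidistant fisheye: a pixel r from the principal point sees the ray r / f radians off the axis. A picture is of the moment at which its call begins: read the wrist's pose just before it. There is no depth.
- hand_in(): hands the job in, once; it reports no verdict.
Trained networks look in a picture, given as the dict that the camera call returned (one of the last four; its "shot" number tells which), for a name from the list of things; names that differ only in an ending like _2 or _b are one class to them, and where a whole thing is asked for, a point or a joint stands for the part that bears it (a point fixed in the world has none). Each returns a list of dicts, best first, with "score" (0 to 1); they miss things now and then, are a little off and sometimes report something else, mostly with a low value. They report only what shows in the picture. A call takes as long as a camera call.
- search_frame(query, picture): "location" ([x, y, z] in m, in world coordinates, good to about 4 mm: the middle of the surface that is visible of it).
- tip_of(query, picture): "location" ([x, y, z] in m, in world coordinates, good to about 4 mm: a listed point, or the origin of a listed thing).
The state is a dict: "time": time; "qpos": joint angles; "qvel": joint speeds; "joint_efforts": joint torques, N m; "tool_pos": TCP position; "tool_rot": TCP orientation; "contact_force": force on the tool from outside, world axes, zero at the start; "torque": the same for the moment, N m; "opening": finger opening in m.
Only numpy, scipy, OpenCV 4.12 (cv2) and the standard library are available. Lean on these libraries where they do the work, as an engineer would, in place of code of your own. Each camera call takes 0.05 s, during which the arm holds its last target.

## Task

One of the two shut grey cases holds a U-shaped copper link (both ends bent up), the other a flat copper strap. First open both lids to look, and leave both standing open; then take the link and lay it flat on the saddle between the corner stops of the loading station, ends up, and let go of it. Then push the station's sprung plunger all the way down and let it come back up, leaving the strap in its case and everything else on the table where it is.

Things in the scene. Friction and masses are not known exactly. Their poses are not given: they have to be found in the camera images.
- case_a: grey sheet-steel case fixed to the table, one of two alike outside: 160 (its x, front to hinge) x 130 (y) x 50 high without lid, walls and floor 5 thick, no dividers. Origin: centre of its underside, on the table; x points to the hinge, away from the robot (turned up to 15 degrees). Holds either the link or the strap, lying loose, lengthwise about along the case's x
- case_b: grey sheet-steel case fixed to the table, one of two alike outside: 160 (its x, front to hinge) x 130 (y) x 50 high without lid, walls and floor 5 thick, no dividers. Origin: centre of its underside, on the table; x points to the hinge, away from the robot (turned up to 15 degrees). Holds either the link or the strap, lying loose, lengthwise about along the case's x
- lid_a (a joint): lid of case_a, joint value in rad: 0 shut, grows as it opens, 1.57 upright, stop at 1.75 (leaning back beyond the case). The lid is a 160 x 130 x 6 mm sheet, 0.16 kg, on a stiff friction hinge (0.18 N m): it stays wherever it is left and needs about 2 to 3 N at the handle; upright, its edge is 210 above the table
- lid_b (a joint): lid of case_b, joint value in rad: 0 shut, grows as it opens, 1.57 upright, stop at 1.75 (leaning back beyond the case). The lid is a 160 x 130 x 6 mm sheet, 0.16 kg, on a stiff friction hinge (0.18 N m): it stays wherever it is left and needs about 2 to 3 N at the handle; upright, its edge is 210 above the table
- lid_a_handle (a point): middle of the bar handle on the lid of case_a: round bar 10 thick, 70 long along the case's y, its centre 40 above the lid's outer face, 18 from its free edge. From the hinge line: 142 along the lid, 46 square to it. Shut, it is 96 above the table. Fingers pointing straight down can pinch it front and back and stay so while the bar turns between them. Its frame turns with the lid
- lid_b_handle (a point): middle of the bar handle on the lid of case_b: round bar 10 thick, 70 long along the case's y, its centre 40 above the lid's outer face, 18 from its free edge. From the hinge line: 142 along the lid, 46 square to it. Shut, it is 96 above the table. Fingers pointing straight down can pinch it front and back and stay so while the bar turns between them. Its frame turns with the lid
- lid_a_hinge (a point): middle of the hinge line of the lid of case_a, on the rim of the case farthest from the robot, 80 behind the case's centre and 50 above the table; the hinge runs along the case's y and the handle end swings up and then away from the robot
- lid_b_hinge (a point): middle of the hinge line of the lid of case_b, on the rim of the case farthest from the robot, 80 behind the case's centre and 50 above the table; the hinge runs along the case's y and the handle end swings up and then away from the robot
- link: U-shaped copper link, loose, about 0.4 kg, in one of the shut cases: flat base 110 x 36 x 8, both ends bent straight up to 34 high (8 thick, full width). Origin: centre of its underside; x along its length, z up. It lies on the case floor, 5 above the table, near the case's centre. Grasp it across the 36 mm width of the base, midway. Either way round is right
- strap: the flat copper strap, loose, about 0.3 kg, inside the other case: 110 x 36 x 8, no bends, a hole near each end. Origin: centre of its underside; x along its length
- station: loading station fixed to the table: dark steel base plate 220 (x) x 120 (y) x 15 high. On its half nearer the robot a steel saddle block between corner stops; on its far half the plunger. Origin: centre of the plate's underside; x points roughly away from the robot, from saddle to plunger (turned up to about 15 degrees)
- saddle (a point): centre of the saddle's top, 27 above the table, 40 mm to the robot's side of the station's centre. Saddle 100 (x) x 30 (y), 12 above the plate; the link overhangs each side by 3. Stops rise 10 above the saddle's top: one across each end, 122 apart for the 110 length, and four 14 long at the corners, 48 apart for the 36 width. Between these the sides are open for fingers
- plunger (a joint): plunger stroke in m: 0 up, 0.020 fully down on its stop. Sprung: about 4 N to start, 10 N at the end of the stroke; it comes back up by itself. Fully down counts from 0.018
- plunger_top (a point): middle of the top of the plunger's round flat black head, 42 in diameter, 72 above the table when up, 118 mm beyond the saddle's centre; it moves straight down when pushed
- punch_1: bystander: amber and black stripper unit standing upright, 44 in diameter, 60 high; origin centre of its underside
- punch_2: bystander: same as punch_1, elsewhere
- offcut: bystander: copper bar offcut 80 x 24 x 10 lying among the cases; origin centre of its underside
- spanner: bystander: spanner about 170 long, lying flat
- hammer: bystander: hammer about 260 long, lying flat

How it is judged:
By the outcome, as a careful person would: the job done as asked, in the order asked, and still so for the second after the job is handed in, with the robot touching nothing.
It also fails if it takes over 69 s, if anything falls off the work surface, if the arm or the gripper's body presses on something with over 40 N, if the wrist force passes 120 N, or if a joint passes its speed limit or range.

## Working session

There is one attempt and no reset: what is moved stays moved. The work goes in short steps, Python scripts to look and compute and a tool call to move; the robot and the scene stay as the last step left them, time stands still between calls to the robot, and variables do not carry over. Pictures are saved under pics/ and viewed, and the job is handed in when it is done.

Besides the shell and the picture viewer there is one more tool, called after "Emit:" as name(argument=value, ...), one argument or row to a line, values as JSON. apply_moves: Moves the arm, as the interface text tells. Its arguments: {"type":"object","properties":{"motion":{"type":"array"},"grip":{"type":"number"},"grip_force":{"type":"number"}},"required":["motion"]}

```bash
mkdir -p pics
cat > h.py <<'E'
import numpy as np, cv2
from cell import *
from scipy.spatial.transform import Rotation as Rn
def save(p,name): cv2.imwrite('pics/'+name+'.png',p['img'][:,:,::-1])
def proj(p,X):
    c=p['R']@np.array(X)+p['t']; u=p['camera_matrix']@c; return u[:2]/u[2]
E
python3 - <<'E'
from h import *
s=observe(); print(s)
for n in ['top','side','wrist']:
    p=read_camera(n); save(p,n+'0')
    print(n,p['shot'])
    for q in ['case_a','lid_a_handle','lid_a_hinge','station','saddle','plunger_top','punch_1','offcut','spanner','hammer']:
        try: print(q,[(np.round(d['location'],3).tolist(),round(d['score'],2)) for d in tip_of(q,p)])
        except Exception as e: print(q,e)
print(observe()['time'])
E
```

```text
{'time': 0.0, 'qpos': array([ 9.72986960e-01,  3.42703060e-01,  1.52502750e+00, -1.41636866e-05,
        1.27542389e+00, -1.45954046e-01]), 'qvel': array([ 0.00198928, -0.00047932, -0.00104315,  0.00133591, -0.00202599,
       -0.00014676]), 'joint_efforts': array([ 1.99616399e-03, -4.31251180e+01, -2.44217330e+01,  7.20295077e-02,
        5.59824833e-02, -1.68065044e-04]), 'tool_pos': array([0.22901306, 0.47206183, 0.29155145]), 'tool_rot': array([-3.14004549e+00, -2.13742120e-04,  2.68974130e+00]), 'contact_force': array([-0.61608702,  0.80729847, -0.10409572]), 'torque': array([ 0.01790795, -0.00684809,  0.01634253]), 'opening': 0.09196851434835257}
top 1
case_a [([0.506, 0.272, -0.001], 0.58), ([0.484, 0.0, 0.003], 0.56)]
lid_a_handle [([0.446, 0.266, 0.097], 0.84), ([0.416, -0.006, 0.105], 0.27)]
lid_a_hinge [([0.585, 0.282, 0.053], 0.91)]
station [([0.527, -0.266, 0.004], 0.77)]
saddle [([0.488, -0.258, 0.026], 0.73), ([0.723, 0.161, 0.001], 0.26)]
plunger_top [([0.6, -0.278, 0.07], 0.72)]
punch_1 [([0.414, -0.14, 0.001], 0.84), ([0.724, 0.161, -0.001], 0.64)]
offcut [([0.486, 0.133, 0.001], 0.72)]
spanner [([0.73, -0.12, -0.0], 0.79), ([0.447, 0.267, 0.098], 0.61), ([0.261, 0.362, -0.003], 0.38)]
hammer [([0.261, 0.363, -0.003], 0.87)]
side 2
case_a [([0.479, 0.002, 0.001], 0.89), ([0.508, 0.268, -0.002], 0.88)]
lid_a_handle []
lid_a_hinge [([0.581, 0.278, 0.049], 0.81)]
station [([0.528, -0.267, -0.0], 0.84)]
saddle [([0.488, -0.258, 0.025], 0.68)]
plunger_top [([0.6, -0.278, 0.071], 0.58)]
punch_1 [([0.416, -0.133, -0.001], 0.75), ([0.722, 0.163, -0.003], 0.59)]
offcut [([0.486, 0.133, -0.001], 0.56)]
spanner [([0.735, -0.121, 0.001], 0.81)]
hammer [([0.261, 0.36, -0.001], 0.77)]
wrist 3
case_a []
lid_a_handle []
lid_a_hinge []
station []
saddle []
plunger_top []
punch_1 []
offcut []
spanner []
hammer [([0.258, 0.358, 0.001], 0.75)]
1.65
```

View pictures.

View pics/top0.png

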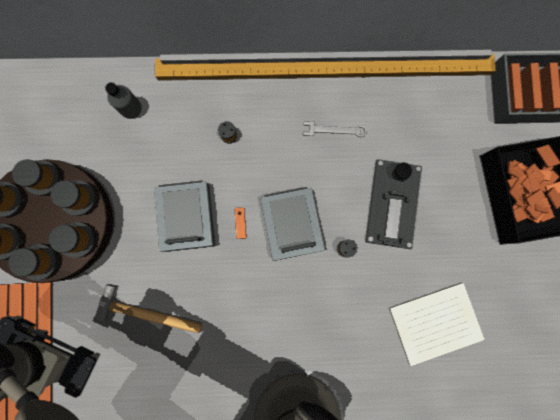

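View pics/side0.png

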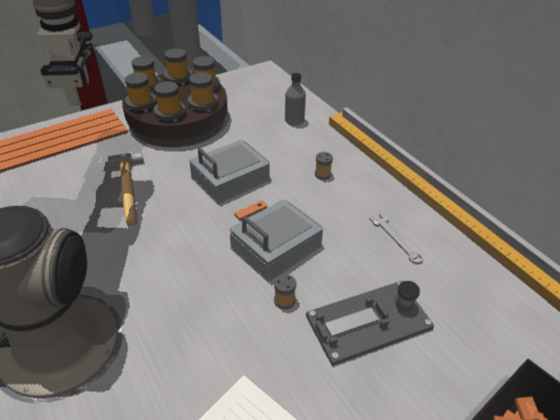

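```bash
cat > ov.py <<'E'
from h import *
def box(p,img,x,y,yaw,lx,ly,z,s,ox,oy,col,cx=0,cy=0):
    c,sn=np.cos(yaw),np.sin(yaw)
    pts=[]
    for a,b in [(-1,-1),(1,-1),(1,1),(-1,1)]:
        X=cx+a*lx/2;Y=cy+b*ly/2
        u=proj(p,[x+c*X-sn*Y,y+sn*X+c*Y,z]); pts.append([(u[0]-ox+.5)*s,(u[1]-oy+.5)*s])
    cv2.polylines(img,[np.int32(np.round(pts))],True,col,1)
E
python3 - <<'E'
from ov import *
import pickle
p=read_camera('top'); pickle.dump(p,open('top.pkl','wb'))
ox,oy,s=140,150,2.6
im=cv2.resize(p['img'][150:280,140:440,::-1],None,fx=s,fy=s,interpolation=cv2.INTER_CUBIC)
d=np.radians
box(p,im,.507,.270,d(5),.16,.13,.056,s,ox,oy,(0,0,255))
box(p,im,.507,.270,d(5),.01,.07,.096,s,ox,oy,(0,0,255),cx=-.062)
box(p,im,.481,.001,d(8),.16,.13,.056,s,ox,oy,(0,255,0))
box(p,im,.481,.001,d(8),.01,.07,.096,s,ox,oy,(0,255,0),cx=-.062)
box(p,im,.527,-.266,d(-9),.22,.12,.015,s,ox,oy,(255,0,255))
box(p,im,.527,-.266,d(-9),.10,.03,.027,s,ox,oy,(255,0,255),cx=-.04)
cv2.imwrite('pics/ov1.png',im)
print(np.linalg.norm(p['R'].T@p['t']), -p['R'].T@p['t'])
E
```

```text
1.261481611026321 [0.39518151 0.04005859 1.1973148 ]
```

View pics/ov1.png

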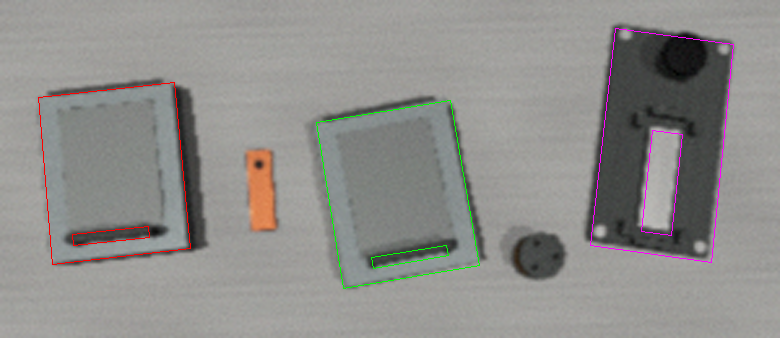

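```bash
cat >> h.py <<'E'
def Rt(yawdeg): return (Rn.from_euler('z',yawdeg,degrees=True)*Rn.from_euler('x',180,degrees=True))
def plan(wps,start=None):
    """wps: list of (x,y,z,yawdeg,nrows) TCP targets, straight segments, tool down"""
    s=observe(); P=np.array(s['tool_pos']); R=Rn.from_euler('xyz',s['tool_rot'])
    if start is not None: P=np.array(start[:3]);R=Rt(start[3])
    rows=[]
    for w in wps:
        n=w[4]; P0=P.copy(); R0=R; Rg=Rt(w[3]); T=np.array(w[:3])
        rv=(R0.inv()*Rg).as_rotvec()
        for i in range(n):
            f=(i+1)/n
            Pn=P0+(T-P0)*f; Rn2=R0*Rn.from_rotvec(rv*f)
            o=R.inv().apply(Pn-P)*1000; r=(R.inv()*Rn2).as_rotvec()
            o=np.round(o,1); r=np.round(r,3)
            rows.append((o.tolist(),r.tolist()))
            P=P+R.apply(o/1000); R=R*Rn.from_rotvec(r)
    for k in range(0,len(rows),12):
        print('['+', '.join('{"offset": %s, "rotation": %s}'%x for x in rows[k:k+12])+']')
    print('end',np.round(P,4),np.round(R.as_euler('xyz',degrees=True),2),'t',s['time'])
E
python3 - <<'E'
from h import *
plan([(.445,.265,.24,95,11)])
E
```

```text
[{"offset": [-25.9, -8.4, 4.7], "rotation": [0.0, -0.0, 0.094]}, {"offset": [-26.5, -5.9, 4.8], "rotation": [0.0, -0.0, 0.094]}, {"offset": [-27.0, -3.4, 4.7], "rotation": [0.0, -0.0, 0.093]}, {"offset": [-27.2, -0.9, 4.8], "rotation": [0.0, -0.0, 0.094]}, {"offset": [-27.2, 1.7, 4.7], "rotation": [0.0, -0.0, 0.094]}, {"offset": [-26.9, 4.2, 4.8], "rotation": [0.0, -0.0, 0.094]}, {"offset": [-26.3, 6.7, 4.7], "rotation": [0.0, -0.0, 0.094]}, {"offset": [-25.7, 9.1, 4.8], "rotation": [0.0, -0.0, 0.093]}, {"offset": [-24.6, 11.5, 4.7], "rotation": [0.0, -0.0, 0.094]}, {"offset": [-23.5, 13.8, 4.8], "rotation": [0.0, -0.0, 0.094]}, {"offset": [-22.1, 15.9, 4.7], "rotation": [0.0, -0.0, 0.094]}]
end [0.445 0.265 0.24 ] [ 1.800e+02 -1.000e-02  9.498e+01] t 1.7
```

Emit:
apply_moves(
  motion=[
    {"offset":[-26,-8,5],"rotation":[0,0,0.094]},
    {"offset":[-26.5,-6,5],"rotation":[0,0,0.094]},
    {"offset":[-27,-3.5,5],"rotation":[0,0,0.094]},
    {"offset":[-27,-1,5],"rotation":[0,0,0.094]},
    {"offset":[-27,1.5,5],"rotation":[0,0,0.094]},
    {"offset":[-27,4,5],"rotation":[0,0,0.094]},
    {"offset":[-26,6.5,5],"rotation":[0,0,0.094]},
    {"offset":[-25.5,9,5],"rotation":[0,0,0.094]},
    {"offset":[-24.5,11.5,5],"rotation":[0,0,0.094]},
    {"offset":[-23.5,14,5],"rotation":[0,0,0.094]},
    {"offset":[-22,16,5],"rotation":[0,0,0.094]},
    {"offset":[0,0,0],"rotation":[0,0,0]},
  ],
  grip=0,
)

```text
time: 2.7
tool_pos: [0.4492, 0.2541, 0.2354]
tool_rot: [3.138, -0.004, 1.61]
contact_force: [0.6, 0.1, 0.6]
opening: 0.0918
```

Run:
```python
from h import *
s=observe(); print(s['tool_pos'],np.degrees(s['tool_rot']))
p=read_camera('wrist'); save(p,'w1'); print(p['tool_from_camera'],p['camera_matrix'])
for q in ['lid_a_handle','lid_a_hinge','case_a']:
    print(q,[(np.round(d['location'],3).tolist(),round(d['score'],2)) for d in tip_of(q,p)])
```

```text
[0.44920695 0.25409416 0.23538534] [179.79271802  -0.23459859  92.24668629]
[[-1.98743586e-04 -9.57260122e-01 -2.89228317e-01  7.80636994e-02]
 [ 9.99999117e-01  1.89784178e-04 -1.31528005e-03 -1.11620952e-03]
 [ 1.31395610e-03 -2.89228323e-01  9.57259239e-01 -9.23317751e-02]
 [ 0.00000000e+00  0.00000000e+00  0.00000000e+00  1.00000000e+00]] [[325.1922621    0.         278.58513457]
 [  0.         325.1922621  206.77846985]
 [  0.           0.           1.        ]]
lid_a_handle [([0.439, 0.266, 0.101], 0.96), ([0.588, 0.28, 0.05], 0.29)]
lid_a_hinge [([0.585, 0.282, 0.052], 0.68)]
case_a [([0.504, 0.273, 0.004], 0.86), ([0.49, 0.131, -0.004], 0.24)]
```

View pics/w1.png

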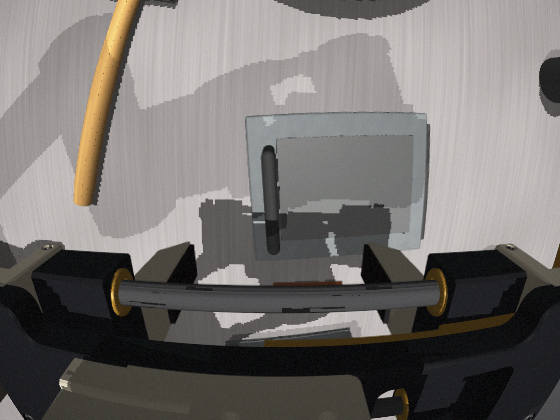

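```bash
cat >> h.py <<'E'
def wray(p,s,uv):
    K=p['camera_matrix']; d=(np.array(uv)-[K[0,2],K[1,2]]); r=np.hypot(*d); th=r/K[0,0]
    c=np.array([*(d/r*np.sin(th)),np.cos(th)]) if r>0 else np.array([0,0,1.])
    T=p['tool_from_camera']; R=Rn.from_euler('xyz',s['tool_rot']).as_matrix()
    return s['tool_pos']+R@T[:3,3], R@T[:3,:3]@c
def wplane(p,s,uv,z):
    o,d=wray(p,s,uv); return o+d*(z-o[2])/d[2]
E
python3 - <<'E'
from h import *
s=observe(); p=read_camera('wrist')
for uv in [(268,150),(273,250),(268.5,146),(273.5,254)]: print(uv,np.round(wplane(p,s,uv,.096),4))
for uv in [(246,117),(427,114),(418,250)]: print(uv,np.round(wplane(p,s,uv,.056),4))
E
```

```text
(268, 150) [0.435  0.3082 0.096 ]
(273, 250) [0.442  0.2306 0.096 ]
(268.5, 146) [0.4352 0.3111 0.096 ]
(273.5, 254) [0.4425 0.2272 0.096 ]
(246, 117) [0.4144 0.3307 0.056 ]
(427, 114) [0.5729 0.3465 0.056 ]
(418, 250) [0.5842 0.2166 0.056 ]
```

Run:
```python
from h import *
plan([(.441,.268,.16,95.3,5),(.441,.268,.143,95.3,2)])
```

```text
[{"offset": [2.0, -0.9, 15.3], "rotation": [0.001, -0.001, -0.009]}, {"offset": [2.0, -0.9, 15.3], "rotation": [0.0, -0.001, -0.008]}, {"offset": [2.0, -0.9, 15.3], "rotation": [0.001, -0.001, -0.009]}, {"offset": [2.1, -0.9, 15.3], "rotation": [0.001, -0.002, -0.008]}, {"offset": [2.1, -0.8, 15.3], "rotation": [0.0, -0.001, -0.009]}, {"offset": [0.0, 0.0, 8.5], "rotation": [0.0, 0.0, -0.0]}, {"offset": [0.0, 0.0, 8.5], "rotation": [0.0, 0.0, -0.0]}]
end [0.441 0.268 0.143] [1.7998e+02 2.0000e-02 9.5300e+01] t 2.95
```

Emit:
apply_moves(
  motion=[
    {"offset":[2,-1,15.5],"rotation":[0,0,-0.009]},
    {"offset":[2,-1,15.5],"rotation":[0,0,-0.009]},
    {"offset":[2,-1,15.5],"rotation":[0,0,-0.009]},
    {"offset":[2,-1,15.5],"rotation":[0,0,-0.009]},
    {"offset":[2,-1,15.5],"rotation":[0,0,-0.009]},
    {"offset":[0,0,8.5],"rotation":[0,0,0]},
    {"offset":[0,0,8.5],"rotation":[0,0,0]},
    {"offset":[0,0,0],"rotation":[0,0,0]},
  ],
)

```text
time: 3.62
tool_pos: [0.4364, 0.2765, 0.1424]
tool_rot: [3.13, -0.009, 1.686]
contact_force: [0.4, -0.8, -0.3]
opening: 0.0917
```

Run:
```python
from h import *
read_camera('top')
s=observe(); p=read_camera('wrist'); save(p,'w2'); print(s['tool_pos'],np.degrees(s['tool_rot']),s['contact_force'],s['qvel'])
```

```text
[0.43680955 0.27667704 0.1432486 ] [179.26812931  -0.53644223  96.59557977] [-0.33646016  0.56804299 -0.86206535] [-0.0082108  -0.01766525 -0.02254427 -0.00196003  0.01100438 -0.00022388]
```

View pics/w2.png

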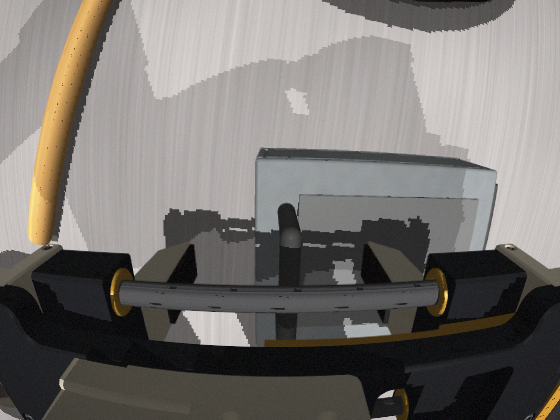

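Emit:
apply_moves(
  motion=[
    {"offset":[-6,4,0],"rotation":[0,0,-0.02]},
    {"offset":[0,0,0],"rotation":[0,0,0]},
  ],
)

```text
time: 3.88
tool_pos: [0.4428, 0.2717, 0.1455]
tool_rot: [3.125, -0.01, 1.707]
contact_force: [0.5, 0.4, 0.6]
opening: 0.092
```

Emit:
apply_moves(
  motion=[
    {"offset":[0,0,0],"rotation":[0,0,0]},
    {"offset":[0,0,0],"rotation":[0,0,0]},
    {"offset":[0,0,0],"rotation":[0,0,0]},
    {"offset":[0,0,0],"rotation":[0,0,0]},
    {"offset":[0,0,0],"rotation":[0,0,0]},
    {"offset":[0,0,0],"rotation":[0,0,0]},
  ],
  grip=1,
  grip_force=15,
)

```text
time: 4.38
tool_pos: [0.4437, 0.2723, 0.1482]
tool_rot: [3.12, -0.012, 1.704]
contact_force: [0.1, 0.7, -0.5]
opening: 0.0567
```

Emit:
apply_moves(
  motion=[
    {"offset":[0,0,3],"rotation":[0.01,0,0.02]},
    {"offset":[0,0,2],"rotation":[0.01,0,0.02]},
    {"offset":[0,0,0.5],"rotation":[0,0,0]},
    {"offset":[0,0,0.5],"rotation":[0,0,0]},
    {"offset":[0,0,0.5],"rotation":[0,0,0]},
    {"offset":[0,0,0.5],"rotation":[0,0,0]},
    {"offset":[0,0,0.5],"rotation":[0,0,0]},
    {"offset":[0,0,0.5],"rotation":[0,0,0]},
    {"offset":[0,0,0.5],"rotation":[0,0,0]},
  ],
)

```text
time: 5.13
tool_pos: [0.4423, 0.2724, 0.1381]
tool_rot: [-3.137, -0.012, 1.659]
contact_force: [-0.2, 0.3, 0.5]
opening: 0.0093
```

```bash
cat >> h.py <<'E'
def arc(a0,a1,n):
    t=np.radians(np.linspace(a0,a1,n+1)); y=-142*np.cos(t)+46*np.sin(t); z=142*np.sin(t)+46*np.cos(t)
    for i in range(n): print(round(y[i+1]-y[i],1),round(-(z[i+1]-z[i]),1))
E
python3 -c "
from h import *
arc(0,95,19)"
```

```text
4.5 -12.2
5.6 -11.8
6.6 -11.2
7.6 -10.6
8.4 -9.9
9.3 -9.1
10.0 -8.3
10.7 -7.4
11.3 -6.4
11.8 -5.4
12.3 -4.4
12.6 -3.3
12.8 -2.2
13.0 -1.0
13.0 0.1
13.0 1.2
12.8 2.4
12.6 3.5
12.2 4.5
```

Emit:
apply_moves(
  motion=[
    {"offset":[0,4.5,-12],"rotation":[0,0,0]},
    {"offset":[0,5.5,-12],"rotation":[0,0,0]},
    {"offset":[0,6.5,-11],"rotation":[0,0,0]},
    {"offset":[0,7.5,-10.5],"rotation":[0,0,0]},
  ],
)

```text
time: 5.47
tool_pos: [0.4643, 0.2743, 0.1812]
tool_rot: [-3.128, -0.011, 1.66]
contact_force: [-1.3, 1.7, -3.4]
opening: 0.0087
```

Emit:
apply_moves(
  motion=[
    {"offset":[0,8.5,-10],"rotation":[0,0,0]},
    {"offset":[0,9.5,-9],"rotation":[0,0,0]},
    {"offset":[0,10,-8.5],"rotation":[0,0,0]},
    {"offset":[0,10.5,-7.5],"rotation":[0,0,0]},
    {"offset":[0,11.5,-6.5],"rotation":[0,0,0]},
    {"offset":[0,12,-5.5],"rotation":[0,0,0]},
  ],
)

```text
time: 5.97
tool_pos: [0.521, 0.2796, 0.2289]
tool_rot: [-3.109, -0.01, 1.662]
contact_force: [-5.7, -1.0, 4.9]
opening: 0.0093
```

```bash
python3 -c "
from h import *
arc(47,95,10)"
```

```text
11.5 -4.8
11.9 -3.8
12.2 -2.8
12.4 -1.8
12.5 -0.8
12.5 0.3
12.4 1.3
12.3 2.4
12.0 3.4
11.7 4.4
```

Emit:
apply_moves(
  motion=[
    {"offset":[0,11.5,-4.5],"rotation":[-0.005,0,0]},
    {"offset":[0,12,-3.5],"rotation":[-0.005,0,0]},
    {"offset":[0,12,-2.5],"rotation":[-0.005,0,0]},
    {"offset":[0,12.5,-1.5],"rotation":[-0.005,0,0]},
    {"offset":[0,12.5,-0.5],"rotation":[-0.005,0,0]},
    {"offset":[0,12.5,0.5],"rotation":[0,0,0]},
  ],
)

```text
time: 6.47
tool_pos: [0.594, 0.2861, 0.2432]
tool_rot: [-3.129, -0.009, 1.663]
contact_force: [-2.1, 0.2, 2.2]
opening: 0.0092
```

Emit:
apply_moves(
  motion=[
    {"offset":[0,12.5,1.5],"rotation":[0,0,0]},
    {"offset":[0,12.5,2.5],"rotation":[0,0,0]},
    {"offset":[0,12,3.5],"rotation":[0,0,0]},
    {"offset":[0,11.5,4.5],"rotation":[0,0,0]},
    {"offset":[0,2,1],"rotation":[0,0,0]},
  ],
)

```text
time: 6.88
tool_pos: [0.6472, 0.2908, 0.2303]
tool_rot: [-3.13, -0.009, 1.663]
contact_force: [-0.6, 0.3, 1.6]
opening: 0.0094
```

Emit:
apply_moves(
  motion=[
    {"offset":[0,0,0],"rotation":[0,0,0]},
    {"offset":[0,0,0],"rotation":[0,0,0]},
    {"offset":[0,0,0],"rotation":[0,0,0]},
    {"offset":[0,0,0],"rotation":[0,0,0]},
  ],
  grip=0.78,
)

```text
time: 7.22
tool_pos: [0.6465, 0.2905, 0.2295]
tool_rot: [-3.129, -0.008, 1.663]
contact_force: [0.6, -0.1, -0.3]
opening: 0.0205
```

Emit:
apply_moves(
  motion=[
    {"offset":[0,0,-15],"rotation":[0,0,0]},
    {"offset":[0,0,-25],"rotation":[0,0,0]},
    {"offset":[0,0,-25],"rotation":[0,0,0]},
    {"offset":[0,0,-25],"rotation":[0,0,0]},
  ],
)

```text
time: 7.55
tool_pos: [0.6442, 0.2893, 0.3151]
tool_rot: [-3.114, -0.004, 1.663]
contact_force: [0.8, 0.9, 0.4]
opening: 0.0201
```

Run:
```python
from h import *
p=read_camera('side');save(p,'side1')
plan([(.44,-.005,.28,99,12)])
```

```text
[{"offset": [-22.9, -19.2, 3.7], "rotation": [-0.002, -0.001, -0.005]}, {"offset": [-22.8, -19.4, 3.7], "rotation": [-0.001, -0.0, -0.006]}, {"offset": [-22.6, -19.5, 3.7], "rotation": [-0.002, -0.001, -0.005]}, {"offset": [-22.6, -19.6, 3.6], "rotation": [-0.001, -0.0, -0.005]}, {"offset": [-22.5, -19.8, 3.6], "rotation": [-0.002, -0.001, -0.006]}, {"offset": [-22.3, -19.9, 3.6], "rotation": [-0.001, -0.0, -0.005]}, {"offset": [-22.3, -19.9, 3.6], "rotation": [-0.002, -0.001, -0.006]}, {"offset": [-22.1, -20.2, 3.6], "rotation": [-0.001, -0.001, -0.005]}, {"offset": [-22.0, -20.2, 3.6], "rotation": [-0.002, -0.0, -0.005]}, {"offset": [-21.9, -20.4, 3.5], "rotation": [-0.001, -0.001, -0.006]}, {"offset": [-21.8, -20.5, 3.6], "rotation": [-0.002, -0.0, -0.005]}, {"offset": [-21.7, -20.6, 3.4], "rotation": [-0.001, -0.001, -0.005]}]
end [ 0.44  -0.005  0.28 ] [-1.7999e+02  1.0000e-02  9.8980e+01] t 7.6
```

View pics/side1.png

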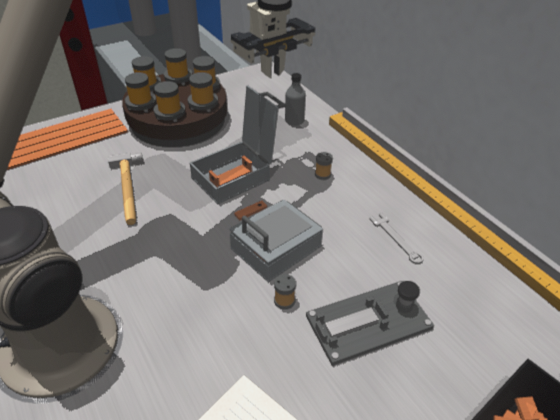

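Emit:
apply_moves(
  motion=[
    {"offset":[-23,-19,2],"rotation":[-0.002,0,-0.005]},
    {"offset":[-23,-19.5,2],"rotation":[-0.002,0,-0.005]},
    {"offset":[-23,-19.5,2],"rotation":[-0.002,0,-0.005]},
    {"offset":[-23,-20,2],"rotation":[-0.002,0,-0.005]},
    {"offset":[-23,-20,4],"rotation":[-0.002,0,-0.005]},
    {"offset":[-22.5,-20,4],"rotation":[-0.002,0,-0.005]},
    {"offset":[-22.5,-20,4],"rotation":[-0.002,0,-0.005]},
    {"offset":[-22.5,-20.5,4],"rotation":[-0.002,0,-0.005]},
    {"offset":[-22.5,-20.5,4],"rotation":[-0.002,0,-0.005]},
    {"offset":[-22.5,-20.5,4],"rotation":[-0.002,0,-0.005]},
    {"offset":[-22,-20.5,4],"rotation":[-0.002,0,-0.005]},
    {"offset":[-22,-20.5,4],"rotation":[0,0,-0.005]},
  ],
  grip=0.3,
)

```text
time: 8.6
tool_pos: [0.4281, -0.015, 0.2817]
tool_rot: [3.118, -0.006, 1.737]
contact_force: [-0.3, -0.7, 0.5]
opening: 0.0638
```

Run:
```python
from h import *
for i in range(2): read_camera('top')
s=observe(); p=read_camera('wrist');save(p,'w3');print(s['tool_pos'],np.degrees(s['tool_rot']))
for q in ['lid_a_handle','lid_a_hinge','case_a']:
    print(q,[(np.round(d['location'],3).tolist(),round(d['score'],2)) for d in tip_of(q,p)])
```

```text
[ 0.42683904 -0.01641771  0.28135123] [178.82190143  -0.3158527   99.32221681]
lid_a_handle []
lid_a_hinge []
case_a [([0.478, 0.003, -0.002], 0.92)]
```

View pics/w3.png

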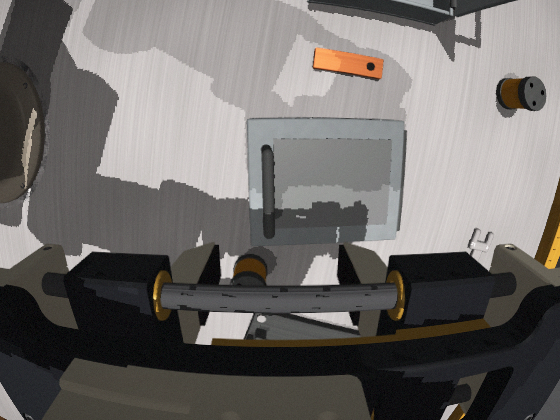

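Run:
```python
from h import *
s=observe(); p=read_camera('wrist')
for uv in [(266.5,146),(268.5,239)]: print(uv,np.round(wplane(p,s,uv,.096),4))
for uv in [(248,118),(405,121),(403,239)]: print(uv,np.round(wplane(p,s,uv,.056),4))
plan([(.419,-.008,.16,98.5,8)])
```

```text
(266.5, 146) [0.4145 0.0339 0.096 ]
(268.5, 239) [ 0.4296 -0.0501  0.096 ]
(248, 118) [0.3924 0.0543 0.056 ]
(405, 121) [0.5497 0.0818 0.056 ]
(403, 239) [ 0.5809 -0.0446  0.056 ]
[{"offset": [0.8, -1.6, 15.2], "rotation": [0.003, -0.001, 0.002]}, {"offset": [0.9, -1.6, 15.2], "rotation": [0.003, -0.001, 0.003]}, {"offset": [0.8, -1.5, 15.3], "rotation": [0.003, -0.0, 0.002]}, {"offset": [0.9, -1.5, 15.2], "rotation": [0.003, -0.001, 0.002]}, {"offset": [0.9, -1.4, 15.2], "rotation": [0.002, -0.001, 0.003]}, {"offset": [0.8, -1.4, 15.2], "rotation": [0.003, -0.001, 0.002]}, {"offset": [0.9, -1.4, 15.3], "rotation": [0.003, -0.0, 0.002]}, {"offset": [0.9, -1.3, 15.2], "rotation": [0.003, -0.001, 0.002]}]
end [ 0.419 -0.008  0.16 ] [ 1.7999e+02 -1.0000e-02  9.8520e+01] t 8.95
```

Emit:
apply_moves(
  motion=[
    {"offset":[1,-1,16],"rotation":[0.003,0,0]},
    {"offset":[1,-1,16],"rotation":[0.003,0,0]},
    {"offset":[1,-1,16],"rotation":[0.003,0,0]},
    {"offset":[1,-1,16],"rotation":[0.003,0,0]},
    {"offset":[1,-1,16],"rotation":[0.003,0,0]},
    {"offset":[1,-1,16],"rotation":[0.003,0,0]},
    {"offset":[1,-1,16],"rotation":[0.003,0,0]},
    {"offset":[1,-1,12],"rotation":[0.003,0,0]},
    {"offset":[0,0,8],"rotation":[0,0,0]},
    {"offset":[0,0,0],"rotation":[0,0,0]},
  ],
)

```text
time: 9.78
tool_pos: [0.4293, 0.0027, 0.1453]
tool_rot: [3.135, -0.004, 1.755]
contact_force: [-0.4, -0.1, 1.0]
opening: 0.0644
```

Run:
```python
from h import *
s=observe(); p=read_camera('wrist');save(p,'w4');print(s['tool_pos'],np.degrees(s['tool_rot']))
```

```text
[0.42932289 0.00269899 0.14534345] [179.61711114  -0.20779486 100.56354042]
```

View pics/w4.png

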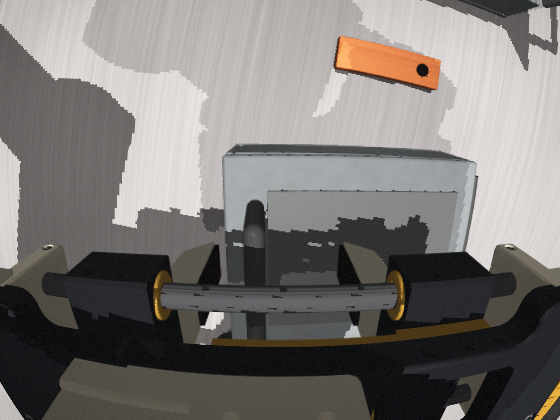

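Emit:
apply_moves(
  motion=[
    {"offset":[-5,-5,0],"rotation":[0,0,0.008]},
    {"offset":[-4,-4,0.5],"rotation":[0,0,0]},
    {"offset":[0,0,0.5],"rotation":[0,0,0]},
  ],
)

```text
time: 10.08
tool_pos: [0.4233, -0.0082, 0.1463]
tool_rot: [3.131, -0.002, 1.749]
contact_force: [0.4, 0.7, 0.7]
opening: 0.0643
```

Emit:
apply_moves(
  motion=[
    {"offset":[0,0,0.5],"rotation":[0,0,0]},
    {"offset":[0,0,0],"rotation":[0,0,0]},
    {"offset":[0,0,0],"rotation":[0,0,0]},
    {"offset":[0,0,0.5],"rotation":[0,0,0]},
    {"offset":[0,0,0],"rotation":[0,0,0]},
    {"offset":[0,0,0],"rotation":[0,0,0]},
    {"offset":[0,0,0],"rotation":[0,0,0]},
    {"offset":[0,0,0],"rotation":[0,0,0]},
    {"offset":[0,0,0],"rotation":[0,0,0]},
  ],
  grip=1,
)

```text
time: 10.83
tool_pos: [0.4199, -0.0097, 0.1463]
tool_rot: [3.138, -0.001, 1.749]
contact_force: [-5.2, -8.5, 0.4]
opening: 0.0097
```

Emit:
apply_moves(
  motion=[
    {"offset":[0,4.5,-12],"rotation":[0,0,0]},
    {"offset":[0,5.5,-12],"rotation":[0,0,0]},
    {"offset":[0,6.5,-11],"rotation":[0,0,0]},
    {"offset":[0,7.5,-10.5],"rotation":[0,0,0]},
  ],
)

```text
time: 11.17
tool_pos: [0.4446, -0.0056, 0.1907]
tool_rot: [3.137, -0.002, 1.747]
contact_force: [4.2, -1.8, -7.0]
opening: 0.0095
```

Emit:
apply_moves(
  motion=[
    {"offset":[0,8.5,-10],"rotation":[0,0,0]},
    {"offset":[0,9.5,-9],"rotation":[0,0,0]},
    {"offset":[0,10,-8.5],"rotation":[0,0,0]},
    {"offset":[0,10.5,-7.5],"rotation":[0,0,0]},
    {"offset":[0,11.5,-6.5],"rotation":[0,0,0]},
    {"offset":[0,12,-5.5],"rotation":[0,0,0]},
  ],
)

```text
time: 11.67
tool_pos: [0.5057, 0.0052, 0.237]
tool_rot: [-3.137, -0.003, 1.748]
contact_force: [-1.3, -2.5, -1.8]
opening: 0.0093
```

Emit:
apply_moves(
  motion=[
    {"offset":[0,11.5,-4],"rotation":[-0.002,0,0]},
    {"offset":[0,12,-3],"rotation":[-0.002,0,0]},
    {"offset":[0,12,-2],"rotation":[-0.002,0,0]},
    {"offset":[0,12.5,-1],"rotation":[-0.002,0,0]},
    {"offset":[0,12.5,0],"rotation":[-0.002,0,0]},
    {"offset":[0,12.5,1],"rotation":[0,0,0]},
  ],
)

```text
time: 12.17
tool_pos: [0.5771, 0.0177, 0.2464]
tool_rot: [-3.136, -0.002, 1.748]
contact_force: [-2.0, -1.6, 2.3]
opening: 0.0094
```

Emit:
apply_moves(
  motion=[
    {"offset":[0,12.5,2],"rotation":[0,0,0]},
    {"offset":[0,12.5,3],"rotation":[0,0,0]},
    {"offset":[0,12,3.5],"rotation":[0,0,0]},
    {"offset":[0,6,2],"rotation":[0,0,0]},
  ],
)

```text
time: 12.5
tool_pos: [0.6205, 0.0253, 0.2347]
tool_rot: [-3.131, -0.001, 1.749]
contact_force: [-1.2, -1.2, 1.3]
opening: 0.0092
```

Emit:
apply_moves(
  motion=[
    {"offset":[0,0,0],"rotation":[0,0,0]},
    {"offset":[0,0,0],"rotation":[0,0,0]},
    {"offset":[0,0,0],"rotation":[0,0,0]},
    {"offset":[0,0,0],"rotation":[0,0,0]},
  ],
  grip=0.78,
)

```text
time: 12.83
tool_pos: [0.6203, 0.0257, 0.2333]
tool_rot: [-3.13, -0.002, 1.749]
contact_force: [-0.9, 1.0, -0.3]
opening: 0.0196
```

Emit:
apply_moves(
  motion=[
    {"offset":[0,0,-15],"rotation":[0,0,0]},
    {"offset":[0,0,-28],"rotation":[0,0,0]},
    {"offset":[0,0,-28],"rotation":[0,0,0]},
    {"offset":[0,0,-28],"rotation":[0,0,0]},
    {"offset":[0,0,-20],"rotation":[0,0,0]},
  ],
)

```text
time: 13.25
tool_pos: [0.6179, 0.0256, 0.3516]
tool_rot: [-3.117, -0.006, 1.749]
contact_force: [0.2, -0.2, 0.1]
opening: 0.0205
```

Run:
```python
from h import *
print(observe()['qpos'])
plan([(.49,.265,.26,185,12)])
```

```text
[-8.20177837e-02  5.00331933e-01  1.11393567e+00 -9.59066904e-04
  1.55250482e+00 -2.59940809e-01]
[{"offset": [21.5, -6.8, 7.9], "rotation": [-0.001, -0.002, -0.123]}, {"offset": [22.1, -4.1, 7.9], "rotation": [-0.002, -0.002, -0.124]}, {"offset": [22.5, -1.3, 7.8], "rotation": [-0.001, -0.002, -0.123]}, {"offset": [22.6, 1.5, 7.8], "rotation": [-0.001, -0.002, -0.123]}, {"offset": [22.2, 4.1, 7.7], "rotation": [-0.002, -0.001, -0.124]}, {"offset": [21.5, 6.9, 7.8], "rotation": [-0.001, -0.002, -0.123]}, {"offset": [20.5, 9.5, 7.6], "rotation": [-0.001, -0.002, -0.123]}, {"offset": [19.2, 11.9, 7.7], "rotation": [-0.002, -0.002, -0.124]}, {"offset": [17.6, 14.1, 7.7], "rotation": [-0.001, -0.002, -0.123]}, {"offset": [15.8, 16.3, 7.6], "rotation": [-0.001, -0.002, -0.123]}, {"offset": [13.7, 18.0, 7.6], "rotation": [-0.001, -0.002, -0.124]}, {"offset": [11.3, 19.5, 7.6], "rotation": [-0.002, -0.002, -0.123]}]
end [0.49  0.265 0.26 ] [ 1.7999e+02  2.0000e-02 -1.7500e+02] t 13.25
```

Emit:
apply_moves(
  motion=[
    {"offset":[21.5,-7,2],"rotation":[0,0,-0.124]},
    {"offset":[22,-4,2],"rotation":[0,0,-0.124]},
    {"offset":[22.5,-1.5,2],"rotation":[0,0,-0.124]},
    {"offset":[22.5,1.5,2],"rotation":[0,0,-0.124]},
    {"offset":[22,4,5],"rotation":[0,0,-0.124]},
    {"offset":[21.5,7,5],"rotation":[0,0,-0.124]},
    {"offset":[20.5,9.5,5],"rotation":[0,0,-0.124]},
    {"offset":[19,12,6],"rotation":[0,0,-0.124]},
    {"offset":[17.5,14,6],"rotation":[0,0,-0.124]},
    {"offset":[16,16,6],"rotation":[0,0,-0.124]},
    {"offset":[13.5,18,6],"rotation":[0,0,-0.124]},
    {"offset":[11.5,19.5,6],"rotation":[0,0,-0.124]},
  ],
  grip=0.35,
)

```text
time: 14.25
tool_pos: [0.4811, 0.2668, 0.3115]
tool_rot: [3.139, -0.001, -3.034]
contact_force: [-0.0, -0.2, -0.3]
opening: 0.0596
```

Run:
```python
from h import *
p=read_camera('side');save(p,'side2')
p=read_camera('top');save(p,'top2')
print('top',[(np.round(d['location'],3).tolist(),round(d['score'],2)) for d in tip_of('link',p)],[(np.round(d['location'],3).tolist(),round(d['score'],2)) for d in tip_of('strap',p)])
s=observe(); p=read_camera('wrist');save(p,'w5');print(s['tool_pos'],np.degrees(s['tool_rot']))
for q in ['link','strap']:
    print(q,[(np.round(d['location'],3).tolist(),round(d['score'],2)) for d in tip_of(q,p)])
```

```text
top [] [([0.483, -0.006, 0.005], 0.85)]
[0.48177217 0.26620904 0.31165419] [ 1.79905754e+02 -6.78143217e-02 -1.74229426e+02]
link [([0.512, 0.272, 0.002], 0.88)]
strap [([0.482, -0.001, 0.008], 0.79)]
```

View pics/w5.png

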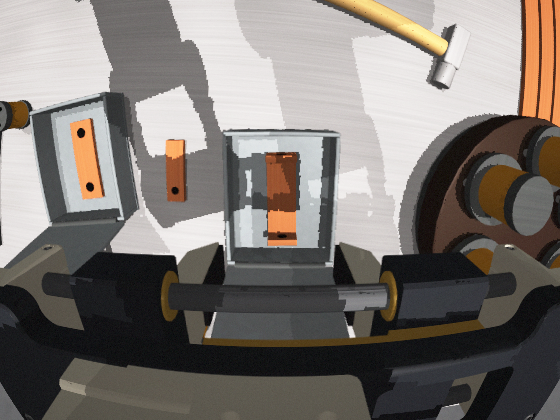

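View pics/side2.png

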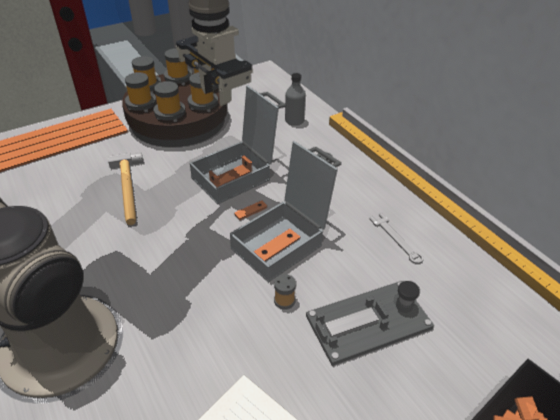

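View pics/top2.png

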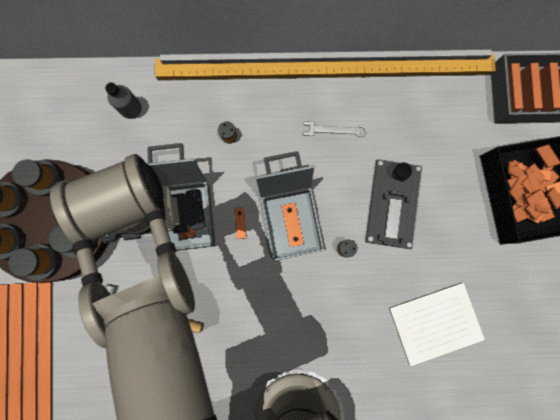

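Run:
```python
import cv2
im=cv2.imread('pics/w5.png')[120:270,210:350]
cv2.imwrite('pics/w5z.png',cv2.resize(im,None,fx=4,fy=4,interpolation=cv2.INTER_CUBIC))
```

```text
(no output)
```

View pics/w5z.png

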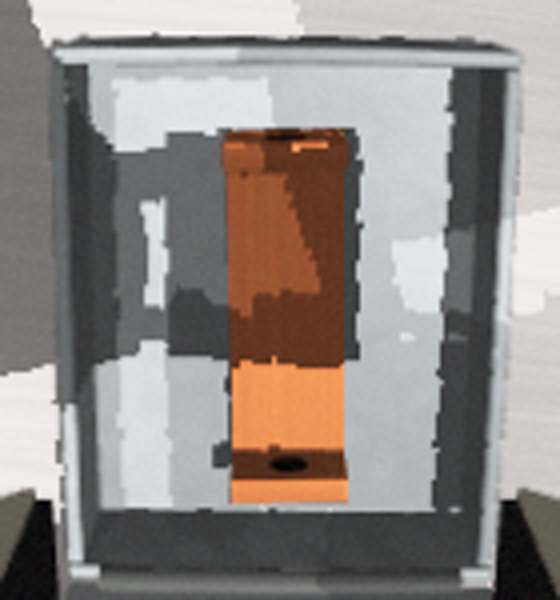

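Run:
```python
from h import *
s=observe(); p=read_camera('wrist')
a=wplane(p,s,(281.4,158.7),.039);b=wplane(p,s,(282.2,242.5),.039)
print(a,b,(a+b)/2,np.linalg.norm(a-b),np.degrees(np.arctan2(b[1]-a[1],b[0]-a[0])))
m=(a+b)/2
print([(np.round(d['location'],3).tolist(),round(d['score'],2)) for d in tip_of('link',p)])
plan([(m[0],m[1],.16,184.5,10)])
```

```text
[0.4557757  0.26602493 0.039     ] [0.55719748 0.277284   0.039     ] [0.50648659 0.27165446 0.039     ] 0.10204481461510179 6.334598867205923
[([0.51, 0.27, 0.001], 0.81)]
[{"offset": [-2.4, 0.4, 15.2], "rotation": [0.0, -0.0, 0.002]}, {"offset": [-2.5, 0.3, 15.1], "rotation": [0.0, -0.0, 0.002]}, {"offset": [-2.4, 0.4, 15.2], "rotation": [0.001, -0.0, 0.002]}, {"offset": [-2.5, 0.4, 15.1], "rotation": [-0.0, -0.0, 0.002]}, {"offset": [-2.4, 0.4, 15.2], "rotation": [-0.0, -0.001, 0.002]}, {"offset": [-2.5, 0.5, 15.1], "rotation": [0.0, 0.0, 0.002]}, {"offset": [-2.4, 0.4, 15.2], "rotation": [0.0, 0.0, 0.002]}, {"offset": [-2.4, 0.4, 15.1], "rotation": [0.0, 0.0, 0.002]}, {"offset": [-2.4, 0.4, 15.2], "rotation": [0.001, -0.0, 0.003]}, {"offset": [-2.5, 0.5, 15.1], "rotation": [-0.0, -0.0, 0.002]}]
end [0.5065 0.2717 0.16  ] [-1.7999e+02 -1.0000e-02 -1.7552e+02] t 14.7
```

Emit:
apply_moves(
  motion=[
    {"offset":[-2.5,0.5,15],"rotation":[0,0,0]},
    {"offset":[-2.5,0.5,15],"rotation":[0,0,0]},
    {"offset":[-2.5,0.5,15],"rotation":[0,0,0]},
    {"offset":[-2.5,0.5,15],"rotation":[0,0,0]},
    {"offset":[-2.5,0.5,15],"rotation":[0,0,0]},
    {"offset":[-2.5,0.5,15],"rotation":[0,0,0]},
    {"offset":[-2.5,0.5,15],"rotation":[0,0,0]},
    {"offset":[-2.5,0.5,15],"rotation":[0,0,0]},
    {"offset":[-2.5,0.5,15],"rotation":[0,0,0]},
    {"offset":[-2.5,0.5,15],"rotation":[0,0,0]},
    {"offset":[0,0,0],"rotation":[0,0,0]},
  ],
)

```text
time: 15.62
tool_pos: [0.5149, 0.2663, 0.1583]
tool_rot: [3.138, 0.007, -3.061]
contact_force: [-0.1, -0.7, -0.2]
opening: 0.0596
```

Run:
```python
from h import *
s=observe(); p=read_camera('wrist');save(p,'w6');print(s['tool_pos'],np.degrees(s['tool_rot']))
im=cv2.imread('pics/w6.png')[100:350,130:430]
cv2.imwrite('pics/w6z.png',cv2.resize(im,None,fx=2.4,fy=2.4,interpolation=cv2.INTER_CUBIC))
```

```text
[0.51491348 0.26632785 0.15825817] [ 179.80081661    0.40931462 -175.40795114]
```

View pics/w6z.png

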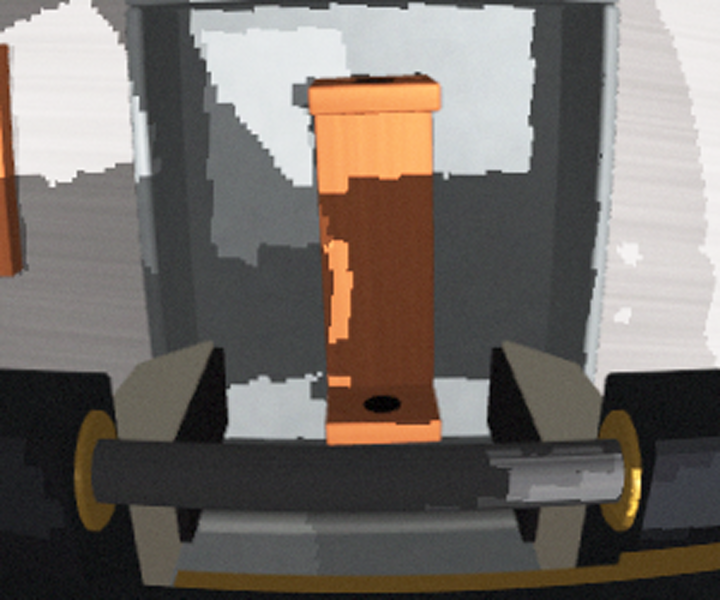

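Run:
```python
from h import *
s=observe(); p=read_camera('wrist')
a=wplane(p,s,(286.2,140.8),.039);b=wplane(p,s,(289.8,280.2),.039)
m=(a+b)/2
print(a,b,m,np.linalg.norm(a-b),np.degrees(np.arctan2(b[1]-a[1],b[0]-a[0])))
plan([(m[0],m[1],.12,185.5,3),(m[0],m[1],.074,185.5,4)])
```

```text
[0.45578592 0.26705334 0.039     ] [0.55769833 0.27866623 0.039     ] [0.50674212 0.27285979 0.039     ] 0.10257191935763524 6.50079347968199
[{"offset": [2.9, 2.2, 13.6], "rotation": [0.001, 0.004, -0.005]}, {"offset": [2.9, 2.2, 13.6], "rotation": [0.002, 0.003, -0.005]}, {"offset": [2.8, 2.3, 13.7], "rotation": [0.001, 0.004, -0.005]}, {"offset": [0.0, -0.0, 11.5], "rotation": [0.0, -0.0, -0.0]}, {"offset": [0.0, -0.0, 11.5], "rotation": [0.0, -0.0, -0.0]}, {"offset": [0.0, -0.0, 11.5], "rotation": [0.0, -0.0, -0.0]}, {"offset": [0.0, -0.0, 11.5], "rotation": [0.0, -0.0, -0.0]}]
end [0.5068 0.2729 0.074 ] [ 1.7998e+02 -2.0000e-02 -1.7452e+02] t 15.7167
```

Emit:
apply_moves(
  motion=[
    {"offset":[3,2,13.5],"rotation":[0.002,0.003,-0.01]},
    {"offset":[3,2,13.5],"rotation":[0.002,0.003,-0.01]},
    {"offset":[2,2,13.5],"rotation":[0,0,-0.01]},
    {"offset":[0,0,11],"rotation":[0,0,0]},
    {"offset":[0,0,11],"rotation":[0,0,0]},
  ],
)

```text
time: 16.13
tool_pos: [0.5128, 0.273, 0.1057]
tool_rot: [3.137, 0.021, -3.033]
contact_force: [0.2, -0.2, 0.8]
opening: 0.0598
```

Emit:
apply_moves(
  motion=[
    {"offset":[3,0,10],"rotation":[0.002,0.008,0]},
    {"offset":[2,0,9],"rotation":[0.002,0.008,0]},
    {"offset":[1,0,7],"rotation":[0,0.004,0]},
    {"offset":[0,0,0],"rotation":[0,0,0]},
  ],
)

```text
time: 16.47
tool_pos: [0.507, 0.2719, 0.0769]
tool_rot: [-3.141, -0.001, -3.035]
contact_force: [-0.3, -0.1, 0.6]
opening: 0.0596
```

Run:
```python
from h import *
s=observe(); print(s['tool_pos'],np.degrees(s['tool_rot']),s['contact_force'])
plan([(.5065,.2725,.074,186.4,2)])
```

```text
[0.50699699 0.27193731 0.07693385] [-1.79982889e+02 -5.97150219e-02 -1.73866392e+02] [-0.34192252 -0.11813641  0.57304643]
[{"offset": [0.2, 0.3, 1.5], "rotation": [-0.0, -0.001, -0.002]}, {"offset": [0.2, 0.3, 1.4], "rotation": [-0.0, -0.0, -0.003]}]
end [0.5065 0.2725 0.074 ] [-179.98   -0.   -173.58] t 16.4667
```

Emit:
apply_moves(
  motion=[
    {"offset":[0,0.5,3],"rotation":[0,0,-0.003]},
    {"offset":[0,0,0.5],"rotation":[0,0,0]},
  ],
)

```text
time: 16.63
tool_pos: [0.5071, 0.2725, 0.0731]
tool_rot: [-3.141, -0.001, -3.032]
contact_force: [0.1, 0.5, -0.4]
opening: 0.0598
```

Emit:
apply_moves(
  motion=[
    {"offset":[0,0,0],"rotation":[0,0,0]},
    {"offset":[0,0,0],"rotation":[0,0,0]},
    {"offset":[0,0,0],"rotation":[0,0,0]},
  ],
  grip=1,
  grip_force=35,
)

```text
time: 16.88
tool_pos: [0.5077, 0.2727, 0.0737]
tool_rot: [3.142, 0.0, -3.031]
contact_force: [0.5, 0.3, 0.3]
opening: 0.0441
```

Emit:
apply_moves(
  motion=[
    {"offset":[0,0,0.5],"rotation":[0,0,0]},
    {"offset":[0,0,0],"rotation":[0,0,0]},
    {"offset":[0,0,0],"rotation":[0,0,0]},
    {"offset":[0,0,0],"rotation":[0,0,0]},
  ],
)

```text
time: 17.22
tool_pos: [0.5079, 0.2727, 0.0736]
tool_rot: [3.141, 0.001, -3.031]
contact_force: [-0.7, 0.0, -1.5]
opening: 0.0352
```

Emit:
apply_moves(
  motion=[
    {"offset":[0,0,-10],"rotation":[0,0,0]},
    {"offset":[0,0,-18],"rotation":[0,0,0]},
    {"offset":[0,0,-25],"rotation":[0,0,0]},
    {"offset":[0,0,-30],"rotation":[0,0,0]},
    {"offset":[0,0,-30],"rotation":[0,0,0]},
    {"offset":[0,0,-30],"rotation":[0,0,0]},
    {"offset":[0,0,-30],"rotation":[0,0,0]},
    {"offset":[0,0,-25],"rotation":[0,0,0]},
    {"offset":[0,0,-15],"rotation":[0,0,0]},
  ],
)

```text
time: 17.97
tool_pos: [0.5027, 0.2708, 0.2913]
tool_rot: [-3.136, -0.022, -3.032]
contact_force: [0.9, -0.7, -4.5]
opening: 0.035
```

Run:
```python
from h import *
s=observe(); p=read_camera('wrist');save(p,'w7');print(s['tool_pos'],np.degrees(s['tool_rot']),s['contact_force'],s['opening'])
plan([(.485,-.258,.25,170.5,20)])
```

```text
[0.50267459 0.27082617 0.29133893] [-179.68567391   -1.25091416 -173.69536064] [ 0.86488341 -0.68353725 -4.45019964] 0.03498064098554996
[{"offset": [3.8, -26.2, 2.4], "rotation": [-0.0, -0.001, 0.014]}, {"offset": [3.4, -26.2, 2.4], "rotation": [-0.001, -0.001, 0.014]}, {"offset": [3.1, -26.3, 2.3], "rotation": [0.0, -0.0, 0.013]}, {"offset": [2.7, -26.3, 2.4], "rotation": [-0.0, -0.001, 0.014]}, {"offset": [2.3, -26.4, 2.3], "rotation": [-0.001, -0.001, 0.014]}, {"offset": [2.0, -26.4, 2.3], "rotation": [0.0, -0.001, 0.014]}, {"offset": [1.7, -26.4, 2.3], "rotation": [-0.0, -0.001, 0.014]}, {"offset": [1.2, -26.4, 2.4], "rotation": [-0.001, -0.001, 0.013]}, {"offset": [0.9, -26.5, 2.3], "rotation": [0.0, -0.0, 0.014]}, {"offset": [0.6, -26.4, 2.2], "rotation": [-0.0, -0.001, 0.014]}, {"offset": [0.1, -26.5, 2.3], "rotation": [-0.001, -0.001, 0.014]}, {"offset": [-0.2, -26.5, 2.3], "rotation": [0.0, -0.001, 0.014]}]
[{"offset": [-0.5, -26.5, 2.3], "rotation": [-0.0, -0.001, 0.013]}, {"offset": [-0.9, -26.4, 2.2], "rotation": [-0.001, -0.0, 0.014]}, {"offset": [-1.3, -26.4, 2.3], "rotation": [0.0, -0.001, 0.014]}, {"offset": [-1.7, -26.5, 2.2], "rotation": [-0.0, -0.001, 0.014]}, {"offset": [-2.0, -26.4, 2.2], "rotation": [-0.001, -0.001, 0.014]}, {"offset": [-2.4, -26.3, 2.2], "rotation": [0.0, -0.001, 0.013]}, {"offset": [-2.7, -26.4, 2.3], "rotation": [-0.0, -0.001, 0.014]}, {"offset": [-3.1, -26.3, 2.2], "rotation": [-0.001, -0.0, 0.014]}]
end [ 0.485 -0.258  0.25 ] [ 1.7998e+02 -2.0000e-02  1.7050e+02] t 18.0167
```

View pics/w7.png

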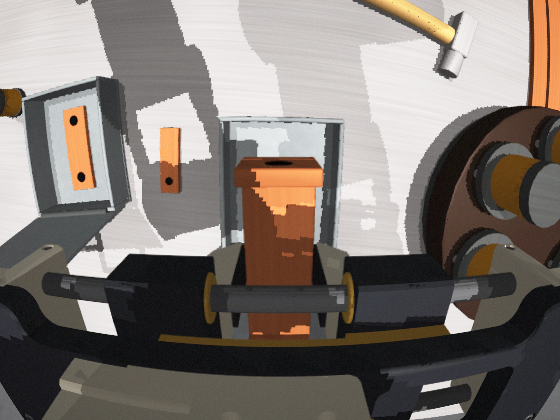

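Emit:
apply_moves(
  motion=[
    {"offset":[6,-20,0],"rotation":[0,-0.002,0.014]},
    {"offset":[5,-26,0],"rotation":[0,-0.002,0.014]},
    {"offset":[5,-26,0],"rotation":[0,-0.002,0.014]},
    {"offset":[4,-26,0],"rotation":[0,-0.002,0.014]},
    {"offset":[4,-26,0],"rotation":[0,-0.002,0.014]},
    {"offset":[3,-26,0],"rotation":[0,-0.002,0.014]},
    {"offset":[3,-26,0],"rotation":[0,-0.002,0.014]},
    {"offset":[1,-26,0],"rotation":[0,-0.002,0.014]},
    {"offset":[0,-26,0],"rotation":[0,-0.002,0.014]},
    {"offset":[0,-26,0],"rotation":[0,0,0.014]},
    {"offset":[0,-26,0],"rotation":[0,0,0.014]},
    {"offset":[0,-26,0],"rotation":[0,0,0.014]},
  ],
)

```text
time: 19.02
tool_pos: [0.4724, -0.0441, 0.289]
tool_rot: [-3.139, -0.012, 3.086]
contact_force: [0.9, 0.3, -5.3]
opening: 0.0355
```

Run:
```python
from h import *
s=observe(); print(s['tool_pos'],np.degrees(s['tool_rot']))
plan([(.480,-.258,.25,170.5,10)])
```

```text
[ 0.47237052 -0.04411906  0.28899972] [-179.86765064   -0.7151316   176.79537125]
[{"offset": [-2.0, -21.3, 3.9], "rotation": [-0.0, -0.001, 0.011]}, {"offset": [-2.2, -21.3, 4.0], "rotation": [-0.001, -0.001, 0.011]}, {"offset": [-2.5, -21.2, 3.9], "rotation": [0.0, -0.002, 0.011]}, {"offset": [-2.7, -21.3, 3.9], "rotation": [-0.0, -0.001, 0.011]}, {"offset": [-2.9, -21.2, 3.9], "rotation": [-0.001, -0.001, 0.011]}, {"offset": [-3.2, -21.1, 3.9], "rotation": [0.0, -0.001, 0.011]}, {"offset": [-3.4, -21.2, 3.9], "rotation": [-0.0, -0.002, 0.011]}, {"offset": [-3.6, -21.1, 3.9], "rotation": [-0.0, -0.001, 0.011]}, {"offset": [-3.8, -21.0, 3.9], "rotation": [-0.001, -0.001, 0.011]}, {"offset": [-4.0, -21.0, 3.9], "rotation": [-0.0, -0.001, 0.011]}]
end [ 0.48  -0.258  0.25 ] [-1.8000e+02 -2.0000e-02  1.7049e+02] t 19.0167
```

Emit:
apply_moves(
  motion=[
    {"offset":[-2,-22,2],"rotation":[0,-0.002,0.011]},
    {"offset":[-2,-22,2],"rotation":[0,-0.002,0.011]},
    {"offset":[-2.5,-22,2],"rotation":[0,-0.002,0.011]},
    {"offset":[-3,-22,3],"rotation":[0,-0.002,0.011]},
    {"offset":[-3,-22,5],"rotation":[0,-0.002,0.011]},
    {"offset":[-3,-22,5],"rotation":[0,-0.002,0.011]},
    {"offset":[-3.5,-21,5],"rotation":[0,0,0.011]},
    {"offset":[-3.5,-20,5],"rotation":[0,0,0.011]},
    {"offset":[-3.5,-18,5],"rotation":[0,0,0.011]},
    {"offset":[-3,-12,3],"rotation":[0,0,0.011]},
    {"offset":[0,0,0],"rotation":[0,0,0]},
  ],
)

```text
time: 19.93
tool_pos: [0.4705, -0.261, 0.2414]
tool_rot: [3.139, -0.018, 2.963]
contact_force: [-0.0, -0.4, -5.5]
opening: 0.0352
```

Run:
```python
from h import *
p=read_camera('top');save(p,'top3')
s=observe(); p=read_camera('wrist');save(p,'w8');print(s['tool_pos'],np.degrees(s['tool_rot']),s['opening'])
for q in ['saddle','station','plunger_top','link']:
    print(q,[(np.round(d['location'],3).tolist(),round(d['score'],2)) for d in tip_of(q,p)])
```

```text
[ 0.4702954  -0.25982032  0.24148308] [179.78964042  -1.07577953 169.82751421] 0.03518275749247786
saddle [([0.48, -0.0, 0.007], 0.58)]
station []
plunger_top []
link [([0.47, -0.26, 0.173], 0.64)]
```

View pics/w8.png

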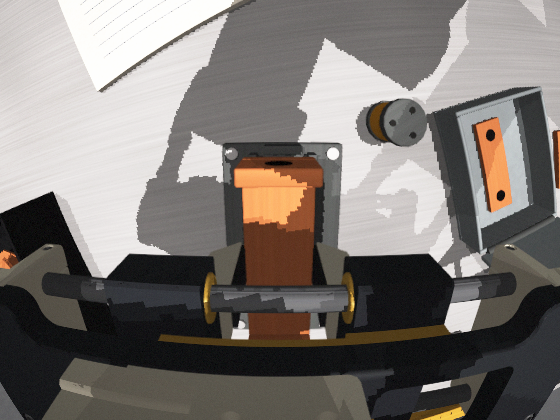

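Run:
```python
import cv2
im=cv2.imread('pics/w8.png')
cv2.imwrite('pics/w8z.png',cv2.resize(im[125:275,200:365],None,fx=4,fy=4,interpolation=cv2.INTER_CUBIC))
im=cv2.imread('pics/top3.png')
cv2.imwrite('pics/top3z.png',cv2.resize(im[140:270,330:460],None,fx=4,fy=4,interpolation=cv2.INTER_CUBIC))
```

```text
(no output)
```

View pics/w8z.png

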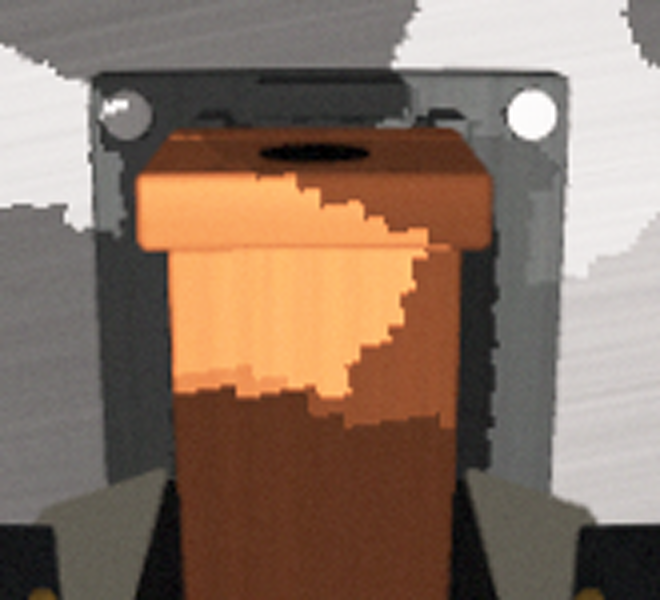

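Run:
```python
from h import *
s=observe(); p=read_camera('wrist'); print(s['tool_pos'],np.degrees(s['tool_rot']))
def w(u,v,z): return wplane(p,s,(200+u/4-.4,125+v/4-.4),z)
L=w(100,77,.015);R_=w(562,79,.015);f=(L+R_)/2
print('front',L,R_,f,np.linalg.norm(L-R_),'yaw',np.degrees(np.arctan2(L[0]-R_[0],-(L[1]-R_[1]))))
g=(w(107,480,.015)+w(552,480,.015))/2
print('g',g,'yaw',np.degrees(np.arctan2(*(g-f)[[1,0]])), w(107,480,.015),w(552,480,.015))
r=(w(127,114,.015)+w(532,114,.015))/2; print('riv',r)
zt=s['tool_pos'][2]-.0686+.034
a=w(137,178,zt);b=w(490,178,zt);print('link near outer',a,b,(a+b)/2,np.linalg.norm(a-b))
R=Rn.from_euler('xyz',s['tool_rot'])
print('in tool',R.inv().apply((a+b)/2-s['tool_pos'])*1000, R.inv().apply(a-b)*1000)
c=w(183,598,zt-.026);d=w(450,598,zt-.026);print('base',R.inv().apply((c+d)/2-s['tool_pos'])*1000)
for yaw in (-8,-9,-10,-11):
    y=np.radians(yaw);u=np.array([np.cos(y),np.sin(y)])
    print(yaw,'saddle',f[:2]+.07*u,'plunger',f[:2]+.188*u)
```

```text
[ 0.47123043 -0.25821733  0.2432036 ] [179.85644984  -0.90597908 170.01070911]
front [ 0.41087324 -0.30219845  0.015     ] [ 0.4312048 -0.1888608  0.015    ] [ 0.42103902 -0.24552963  0.015     ] 0.11514684237910071 yaw -10.17007676100304
g [ 0.52671473 -0.26427346  0.015     ] yaw -10.0580190844264 [ 0.51621811 -0.32337263  0.015     ] [ 0.53721135 -0.2051743   0.015     ]
riv [ 0.43004212 -0.24752293  0.015     ]
link near outer [ 0.41189561 -0.26616573  0.2086036 ] [ 0.41804606 -0.23134955  0.2086036 ] [ 0.41497084 -0.24875764  0.2086036 ] 0.03535526601106267
in tool [56.49341149 -0.53167409 35.49647154] [ 1.78520788e-02 -3.53551512e+01 -8.82974879e-02]
base [-4.23519266 -0.26736273 60.54012304]
-8 saddle [ 0.49035778 -0.25527174] plunger [ 0.60720941 -0.27169417]
-9 saddle [ 0.4901772  -0.25648004] plunger [ 0.60672443 -0.27493931]
-10 saddle [ 0.48997556 -0.257685  ] plunger [ 0.60618288 -0.27817549]
-11 saddle [ 0.48975292 -0.25888626] plunger [ 0.60558493 -0.28140172]
```

View pics/top3z.png

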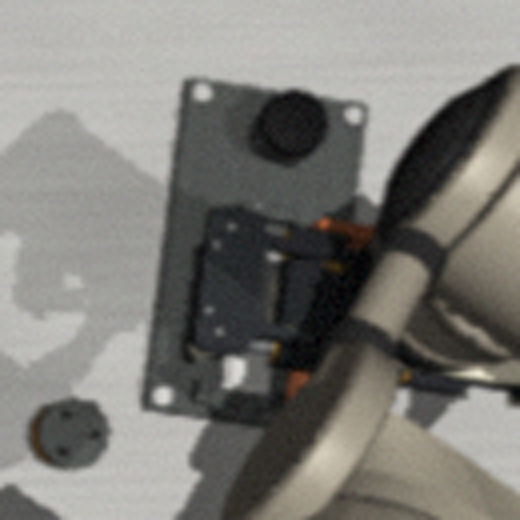

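Run:
```python
from h import *
plan([(.4905,-.2578,.15,170,8)])
```

```text
[{"offset": [-2.5, 0.5, 11.6], "rotation": [0.0, -0.002, 0.0]}, {"offset": [-2.5, 0.4, 11.6], "rotation": [0.001, -0.002, 0.0]}, {"offset": [-2.5, 0.5, 11.7], "rotation": [-0.0, -0.002, 0.0]}, {"offset": [-2.5, 0.4, 11.6], "rotation": [0.0, -0.002, 0.0]}, {"offset": [-2.4, 0.5, 11.7], "rotation": [0.0, -0.002, 0.0]}, {"offset": [-2.5, 0.5, 11.6], "rotation": [0.001, -0.002, 0.0]}, {"offset": [-2.4, 0.4, 11.7], "rotation": [0.0, -0.002, 0.0]}, {"offset": [-2.3, 0.5, 11.6], "rotation": [0.0, -0.002, 0.0]}]
end [ 0.4905 -0.2578  0.15  ] [1.7998e+02 2.0000e-02 1.7001e+02] t 20.2833
```

Emit:
apply_moves(
  motion=[
    {"offset":[-2,0.5,12],"rotation":[0,-0.002,0]},
    {"offset":[-2,0.5,12],"rotation":[0,-0.002,0]},
    {"offset":[-2,0.5,12],"rotation":[0,0,0]},
    {"offset":[-2,0.5,12],"rotation":[0,0,0]},
    {"offset":[-1.5,0.5,12],"rotation":[0,0,0]},
    {"offset":[-1.5,0,12],"rotation":[0,0,0]},
    {"offset":[-1,0,10],"rotation":[0,0.002,0]},
    {"offset":[0,0,5],"rotation":[0,0.002,0]},
    {"offset":[0,0,0],"rotation":[0,0,0]},
  ],
)

```text
time: 21.03
tool_pos: [0.486, -0.253, 0.1571]
tool_rot: [-3.141, -0.008, 2.976]
contact_force: [-0.9, 0.4, -5.2]
opening: 0.035
```

Run:
```python
from h import *
read_camera('top')
s=observe(); p=read_camera('wrist');save(p,'w9');print(s['tool_pos'],np.degrees(s['tool_rot']),s['opening'],s['contact_force'])
p2=read_camera('side');save(p2,'side3')
im=cv2.imread('pics/w9.png')
cv2.imwrite('pics/w9z.png',cv2.resize(im[120:340,180:380],None,fx=3,fy=2.7,interpolation=cv2.INTER_CUBIC))
plan([(.4905,-.2578,.125,170,4)])
```

```text
[ 0.48610802 -0.25311676  0.15765669] [-179.92615664   -0.39939517  170.48579734] 0.03542084109255302 [-0.87477937 -0.58178042 -5.02401787]
[{"offset": [-1.2, -0.8, 8.4], "rotation": [-0.001, -0.001, 0.002]}, {"offset": [-1.2, -0.9, 8.4], "rotation": [-0.0, -0.002, 0.002]}, {"offset": [-1.2, -0.8, 8.4], "rotation": [-0.001, -0.001, 0.002]}, {"offset": [-1.2, -0.8, 8.4], "rotation": [-0.0, -0.001, 0.002]}]
end [ 0.4905 -0.2578  0.125 ] [-179.98   -0.    170.01] t 21.1833
```

View pics/w9z.png

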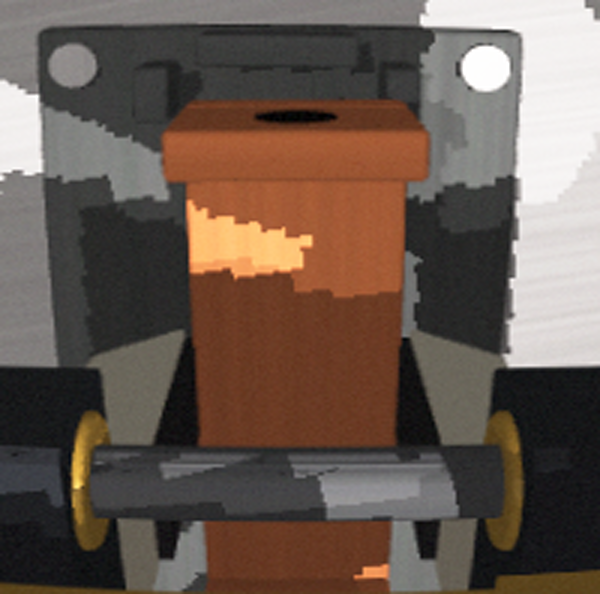

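View pics/side3.png

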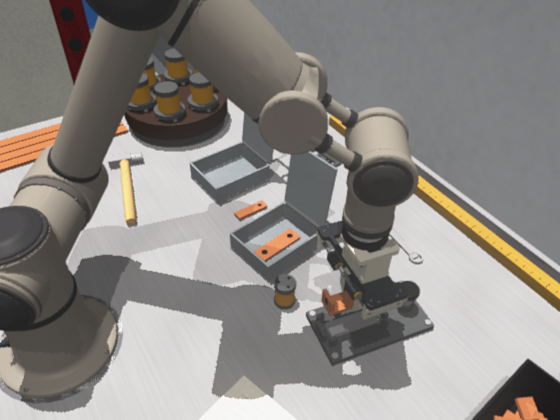

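Run:
```python
from h import *
s=observe(); p=read_camera('wrist')
def w(u,v,z): return wplane(p,s,(180+u/3-.4,120+v/2.7-.4),z)
L=w(72,66,.015);R_=w(486,68,.015)
print('riv',L,R_,(L+R_)/2,np.linalg.norm(L-R_),np.degrees(np.arctan2(L[0]-R_[0],-(L[1]-R_[1]))))
# end stop top (z .037) near outer/inner edge
a=w(198,35,.037);b=w(358,37,.037);print('stop top front edge',a,b,(a+b)/2)
a=w(137,65,.037);b=w(422,65,.037);print('corner outer-front',a,b,(a+b)/2,np.linalg.norm(a-b))
print(s['tool_pos'])
plan([(.4905,-.2578,.125,170,4)])
```

```text
riv [ 0.42060703 -0.29958161  0.015     ] [ 0.43821225 -0.19948022  0.015     ] [ 0.42940964 -0.24953092  0.015     ] 0.10163774697725668 -9.974820142677705
stop top front edge [ 0.41732213 -0.26474385  0.037     ] [ 0.42370527 -0.23032524  0.037     ] [ 0.4205137  -0.24753454  0.037     ]
corner outer-front [ 0.42210841 -0.27947123  0.037     ] [ 0.43267067 -0.2174227   0.037     ] [ 0.42738954 -0.24844696  0.037     ] 0.06294109168232387
[ 0.48645088 -0.25367736  0.15859336]
[{"offset": [-1.2, -0.8, 8.4], "rotation": [-0.001, -0.001, 0.002]}, {"offset": [-1.2, -0.8, 8.5], "rotation": [-0.0, -0.001, 0.002]}, {"offset": [-1.1, -0.8, 8.4], "rotation": [-0.001, -0.001, 0.002]}, {"offset": [-1.2, -0.8, 8.5], "rotation": [-0.001, -0.002, 0.002]}]
end [ 0.4905 -0.2578  0.125 ] [1.7997e+02 2.0000e-02 1.7000e+02] t 21.2333
```

Emit:
apply_moves(
  motion=[
    {"offset":[-1,-2,8],"rotation":[0,-0.002,0.002]},
    {"offset":[-1,-2,8],"rotation":[0,-0.001,0.002]},
    {"offset":[-0.5,-1,8],"rotation":[0,0,0.002]},
    {"offset":[0,0,5],"rotation":[0,0,0]},
    {"offset":[0,0,0],"rotation":[0,0,0]},
  ],
)

```text
time: 21.65
tool_pos: [0.4888, -0.2607, 0.1287]
tool_rot: [-3.137, 0.002, 2.968]
contact_force: [-0.1, 0.4, -4.9]
opening: 0.0352
```

Run:
```python
from h import *
read_camera('top')
s=observe(); p=read_camera('wrist');save(p,'w10');print(s['tool_pos'],np.degrees(s['tool_rot']),s['opening'],s['contact_force'])
im=cv2.imread('pics/w10.png')
cv2.imwrite('pics/w10z.png',cv2.resize(im[120:340,180:380],None,fx=3,fy=2.7,interpolation=cv2.INTER_CUBIC))
plan([(.4897,-.259,.1,170,4)])
```

```text
[ 0.48885255 -0.26072733  0.12901298] [-1.79747495e+02  1.39945717e-01  1.70045892e+02] 0.03529191864498808 [-0.52223476 -0.02291264 -4.71705538]
[{"offset": [-0.0, 0.5, 7.4], "rotation": [-0.001, 0.001, 0.0]}, {"offset": [-0.1, 0.5, 7.4], "rotation": [-0.001, 0.001, 0.0]}, {"offset": [-0.1, 0.5, 7.4], "rotation": [-0.002, 0.0, 0.001]}, {"offset": [-0.0, 0.5, 7.4], "rotation": [-0.001, 0.001, -0.0]}]
end [ 0.4897 -0.259   0.1   ] [1.7999e+02 1.0000e-02 1.6999e+02] t 21.75
```

View pics/w10z.png

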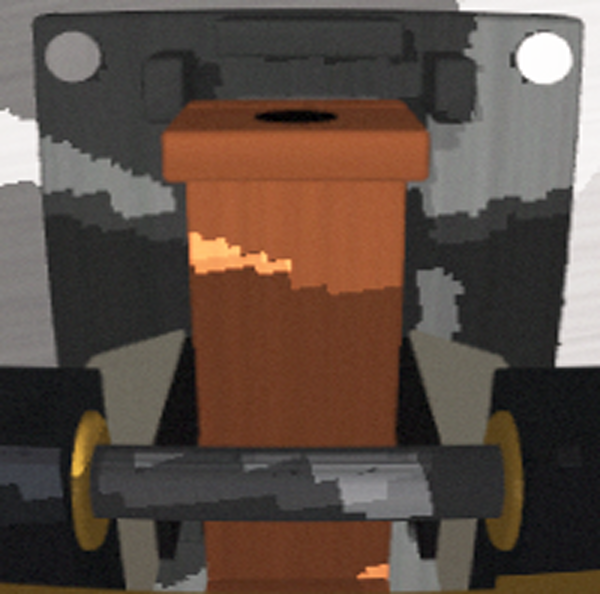

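Emit:
apply_moves(
  motion=[
    {"offset":[0,1,8],"rotation":[-0.002,0,0]},
    {"offset":[0,1,8],"rotation":[-0.002,0,0]},
    {"offset":[0,0.5,6],"rotation":[0,0,0]},
    {"offset":[0,0,2],"rotation":[0,0,0]},
  ],
)

```text
time: 22.08
tool_pos: [0.4902, -0.2585, 0.1044]
tool_rot: [-3.14, 0.005, 2.968]
contact_force: [-0.7, 0.9, -5.1]
opening: 0.0355
```

Run:
```python
from h import *
read_camera('top')
s=observe(); p=read_camera('wrist');save(p,'w11');print(s['tool_pos'],np.degrees(s['tool_rot']),s['opening'],s['contact_force'])
im=cv2.imread('pics/w11.png')
cv2.imwrite('pics/w11z.png',cv2.resize(im[120:340,180:380],None,fx=3,fy=2.7,interpolation=cv2.INTER_CUBIC))
```

```text
[ 0.49014015 -0.25844136  0.10422978] [-179.93530067    0.28710242  170.05681605] 0.03503430336660693 [-0.01996868 -1.05190476 -6.2146683 ]
```

View pics/w11z.png

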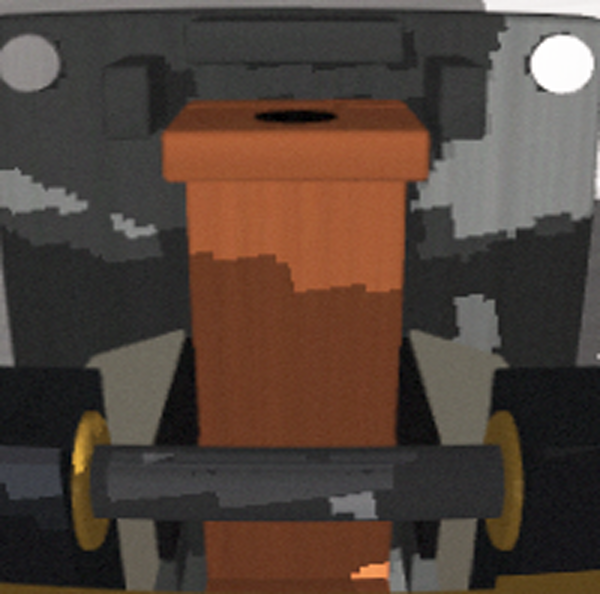

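Emit:
apply_moves(
  motion=[
    {"offset":[0,0,3],"rotation":[0,0,0]},
    {"offset":[0,0,3],"rotation":[0,0,0]},
    {"offset":[0,0,1.5],"rotation":[0,0,0]},
    {"offset":[0,0,0],"rotation":[0,0,0]},
  ],
)

```text
time: 22.52
tool_pos: [0.4908, -0.2589, 0.0971]
tool_rot: [-3.139, 0.007, 2.968]
contact_force: [0.6, 0.0, -5.2]
opening: 0.0351
```

Emit:
apply_moves(
  motion=[
    {"offset":[0.5,0,1.5],"rotation":[0,0.003,0]},
    {"offset":[0,0,0.5],"rotation":[0,0.002,0]},
    {"offset":[0,0,0],"rotation":[0,0,0]},
  ],
)

```text
time: 22.77
tool_pos: [0.4906, -0.259, 0.0957]
tool_rot: [-3.139, 0.002, 2.968]
contact_force: [-0.0, -0.1, -5.2]
opening: 0.0357
```

Emit:
apply_moves(
  motion=[
    {"offset":[0,0,1],"rotation":[0,0,0]},
    {"offset":[0,0,0.5],"rotation":[0,0,0]},
  ],
)

```text
time: 22.93
tool_pos: [0.4907, -0.259, 0.0956]
tool_rot: [-3.139, 0.003, 2.968]
contact_force: [-2.4, 1.5, 0.1]
opening: 0.0353
```

Contact (weight is off the wrist). Release, partly opening.

Emit:
apply_moves(
  motion=[
    {"offset":[0,0,0],"rotation":[0,0,0]},
    {"offset":[0,0,0],"rotation":[0,0,0]},
    {"offset":[0,0,0],"rotation":[0,0,0]},
    {"offset":[0,0,0],"rotation":[0,0,0]},
  ],
  grip=0.4,
)

```text
time: 23.27
tool_pos: [0.492, -0.2601, 0.0972]
tool_rot: [-3.136, 0.008, 2.968]
contact_force: [0.3, 0.4, 0.5]
opening: 0.0542
```

Run:
```python
from h import *
s=observe(); p=read_camera('wrist');save(p,'w12');print(s['tool_pos'],np.degrees(s['tool_rot']),s['opening'],s['contact_force'])
im=cv2.imread('pics/w12.png')
cv2.imwrite('pics/w12z.png',cv2.resize(im[100:340,160:400],None,fx=3,fy=2.5,interpolation=cv2.INTER_CUBIC))
```

```text
[ 0.49199449 -0.26009298  0.09718617] [-179.69749384    0.44125884  170.06490806] 0.05416329018996028 [0.26861746 0.36715566 0.45713404]
```

View pics/w12z.png

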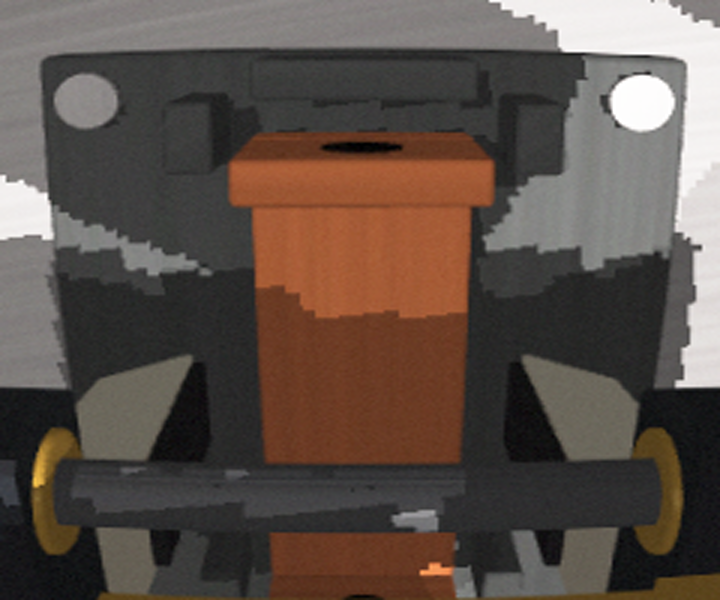

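Emit:
apply_moves(
  motion=[
    {"offset":[0,0,-10],"rotation":[0,0,0]},
    {"offset":[0,0,-15],"rotation":[0,0,0]},
    {"offset":[0,0,-25],"rotation":[0,0,0]},
    {"offset":[0,0,-30],"rotation":[0,0,0]},
    {"offset":[0,0,-25],"rotation":[0,0,0]},
    {"offset":[0,0,-15],"rotation":[0,0,0]},
    {"offset":[0,0,0],"rotation":[0,0,0]},
  ],
)

```text
time: 23.9
tool_pos: [0.491, -0.2592, 0.2253]
tool_rot: [-3.137, 0.007, 2.968]
contact_force: [0.6, -0.4, 0.1]
opening: 0.0549
```

Run:
```python
from h import *
p2=read_camera('side');save(p2,'side4')
s=observe(); p=read_camera('wrist');save(p,'w13');print(s['tool_pos'],np.degrees(s['tool_rot']),s['opening'],s['contact_force'])
im=cv2.imread('pics/w13.png')
cv2.imwrite('pics/w13z.png',cv2.resize(im[100:340,160:400],None,fx=3,fy=2.5,interpolation=cv2.INTER_CUBIC))
im=cv2.imread('pics/side4.png')
cv2.imwrite('pics/side4z.png',cv2.resize(im[120:370,180:480],None,fx=2.5,fy=2.4,interpolation=cv2.INTER_CUBIC))
plan([(.603,-.278,.2,170,6)])
```

```text
[ 0.49068763 -0.25898144  0.22392814] [-179.75293935    0.32693468  170.06031753] 0.054786462578556905 [ 0.17524102 -0.59605168  0.8057504 ]
[{"offset": [-19.1, 0.1, 3.7], "rotation": [-0.0, 0.0, 0.0]}, {"offset": [-19.1, 0.0, 3.8], "rotation": [-0.001, 0.001, 0.0]}, {"offset": [-19.1, 0.1, 3.7], "rotation": [-0.0, 0.0, 0.001]}, {"offset": [-19.1, 0.1, 3.7], "rotation": [-0.001, 0.001, -0.0]}, {"offset": [-19.1, 0.1, 3.7], "rotation": [-0.0, 0.0, -0.0]}, {"offset": [-19.1, 0.0, 3.6], "rotation": [-0.001, 0.001, 0.0]}]
end [ 0.603 -0.278  0.2  ] [ 1.7999e+02 -2.0000e-02  1.7000e+02] t 24.0
```

View pics/w13z.png

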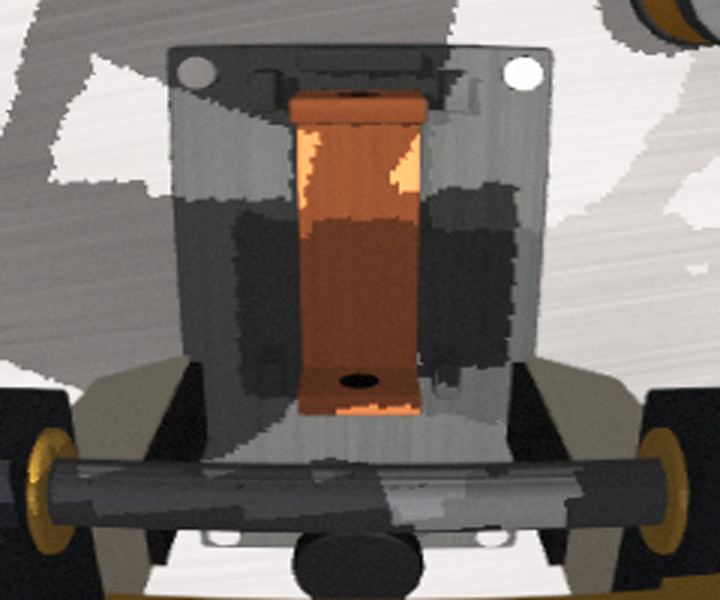

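View pics/side4z.png

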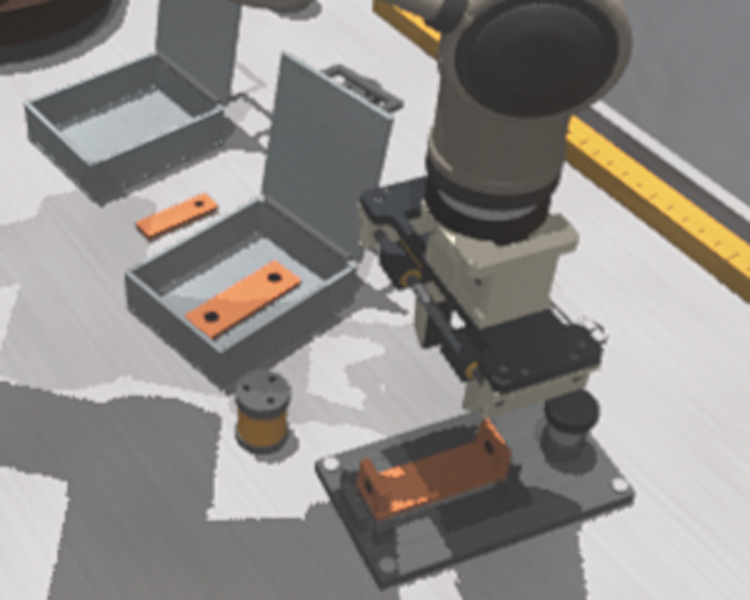

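Emit:
apply_moves(
  motion=[
    {"offset":[-15,0,2],"rotation":[0,0,0]},
    {"offset":[-20,0,2],"rotation":[0,0,0]},
    {"offset":[-20,0,3],"rotation":[0,0,0]},
    {"offset":[-20,0,3],"rotation":[0,0,0]},
    {"offset":[-20,0,4],"rotation":[0,0,0]},
    {"offset":[-12,0,4],"rotation":[0,0,0]},
    {"offset":[-4,0,4],"rotation":[0,0,0]},
    {"offset":[0,0,0],"rotation":[0,0,0]},
  ],
  grip=1,
)

```text
time: 24.67
tool_pos: [0.5984, -0.2755, 0.1845]
tool_rot: [3.136, -0.018, 2.967]
contact_force: [-0.6, 0.1, -0.6]
opening: 0.0063
```

Run:
```python
from h import *
p=read_camera('top');save(p,'top5')
print([(np.round(d['location'],3).tolist(),round(d['score'],2)) for d in tip_of('plunger_top',p)])
s=observe(); p=read_camera('wrist');save(p,'w14');print(s['tool_pos'],np.degrees(s['tool_rot']),s['opening'],s['contact_force'])
print([(np.round(d['location'],3).tolist(),round(d['score'],2)) for d in tip_of('plunger_top',p)],[(np.round(d['location'],3).tolist(),round(d['score'],2)) for d in tip_of('link',p)])
plan([(.604,-.278,.15,170,4)])
```

```text
[]
[ 0.59777868 -0.27557256  0.18573136] [179.69672152  -1.02142607 169.9720871 ] 0.0011933277981860128 [-0.42377996 -0.14858393 -0.12204274]
[([0.61, -0.283, 0.074], 0.58)] [([0.493, -0.261, 0.026], 0.78)]
[{"offset": [-1.6, -0.3, 9.5], "rotation": [0.001, -0.004, -0.0]}, {"offset": [-1.6, -0.2, 9.5], "rotation": [0.001, -0.003, -0.0]}, {"offset": [-1.6, -0.2, 9.5], "rotation": [0.001, -0.004, -0.001]}, {"offset": [-1.5, -0.3, 9.5], "rotation": [0.001, -0.003, 0.0]}]
end [ 0.6039 -0.278   0.15  ] [-1.7999e+02 -1.0000e-02  1.7000e+02] t 24.9167
```

View pics/w14.png

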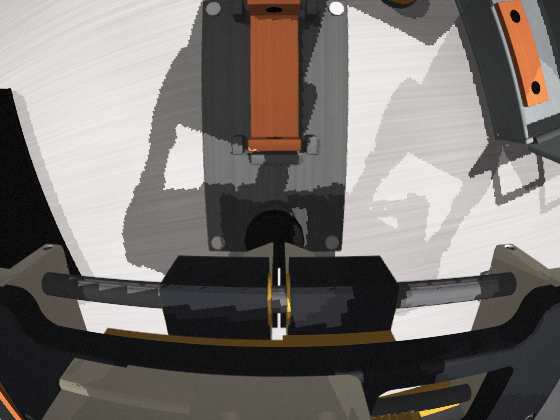

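Emit:
apply_moves(
  motion=[
    {"offset":[-2,-0.5,10],"rotation":[0.001,-0.004,0]},
    {"offset":[-2,-0.5,10],"rotation":[0.001,-0.003,0]},
    {"offset":[-1,-0.5,10],"rotation":[0.001,-0.002,0]},
    {"offset":[0,0,5],"rotation":[0,0,0]},
    {"offset":[0,0,0],"rotation":[0,0,0]},
  ],
)

```text
time: 25.33
tool_pos: [0.6019, -0.2789, 0.1514]
tool_rot: [-3.141, -0.002, 2.965]
contact_force: [0.5, 0.0, 0.1]
opening: 0.0006
```

Run:
```python
from h import *
p=read_camera('side');save(p,'side6')
s=observe();print(s['tool_pos'],np.degrees(s['tool_rot']),s['contact_force'])
im=p['img'][200:380,270:470,::-1]
cv2.imwrite('pics/side6z.png',cv2.resize(im,None,fx=3.5,fy=3.2,interpolation=cv2.INTER_CUBIC))
```

```text
[ 0.601935   -0.27890095  0.1517057 ] [-1.79969726e+02 -1.03474728e-01  1.69887238e+02] [-0.09414951  1.09020931 -0.16326562]
```

View pics/side6z.png

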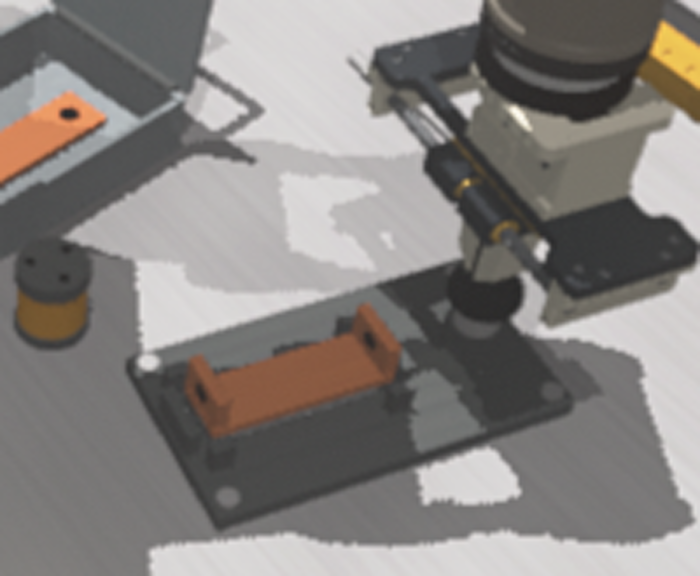

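Emit:
apply_moves(
  motion=[
    {"offset":[-1,0,5],"rotation":[0,0,0]},
    {"offset":[-1,0,5],"rotation":[0,0,0]},
    {"offset":[0,0,4],"rotation":[0,0,0]},
    {"offset":[0,0,4],"rotation":[0,0,0]},
    {"offset":[0,0,4],"rotation":[0,0,0]},
  ],
)

```text
time: 25.8
tool_pos: [0.6047, -0.2797, 0.13]
tool_rot: [-3.14, 0.001, 2.965]
contact_force: [-3.2, 1.4, 6.9]
opening: 0.0005
```

Emit:
apply_moves(
  motion=[
    {"offset":[0,0,4],"rotation":[0,0,0]},
    {"offset":[0,0,4],"rotation":[0,0,0]},
    {"offset":[0,0,3],"rotation":[0,0,0]},
    {"offset":[0,0,2],"rotation":[0,0,0]},
  ],
)

```text
time: 26.13
tool_pos: [0.6046, -0.2796, 0.1194]
tool_rot: [-3.139, 0.002, 2.966]
contact_force: [-4.6, 1.5, 9.3]
opening: 0.0006
```

Emit:
apply_moves(
  motion=[
    {"offset":[0,0,2],"rotation":[0,0,0]},
    {"offset":[0,0,2],"rotation":[0,0,0]},
  ],
)

```text
time: 26.3
tool_pos: [0.6046, -0.2796, 0.1177]
tool_rot: [-3.138, 0.003, 2.966]
contact_force: [-5.6, 3.0, 17.9]
opening: 0.0003
```

Emit:
apply_moves(
  motion=[
    {"offset":[0,0,2.5],"rotation":[0,0,0]},
  ],
)

```text
time: 26.38
tool_pos: [0.6046, -0.2796, 0.1176]
tool_rot: [-3.138, 0.004, 2.966]
contact_force: [-9.1, 5.2, 23.4]
opening: 0.0001
```

Run:
```python
from h import *
s=observe();print(s['tool_pos'],s['contact_force'])
```

```text
[ 0.60462385 -0.2795636   0.11756977] [-9.05659076  5.19511959 23.41810239]
```

On its hard stop (force jumps, no further travel). Let it rise and move clear.

Emit:
apply_moves(
  motion=[
    {"offset":[0,0,-5],"rotation":[0,0,0]},
    {"offset":[0,0,-8],"rotation":[0,0,0]},
    {"offset":[0,0,-12],"rotation":[0,0,0]},
    {"offset":[0,0,-20],"rotation":[0,0,0]},
    {"offset":[0,0,-30],"rotation":[0,0,0]},
    {"offset":[0,0,-30],"rotation":[0,0,0]},
    {"offset":[0,0,-30],"rotation":[0,0,0]},
    {"offset":[0,0,-20],"rotation":[0,0,0]},
    {"offset":[0,0,0],"rotation":[0,0,0]},
  ],
)

```text
time: 27.13
tool_pos: [0.6039, -0.2786, 0.2815]
tool_rot: [-3.137, 0.005, 2.966]
contact_force: [-0.0, -1.1, 0.8]
opening: 0.0003
```

Run:
```python
from h import *
s=observe();print(s['tool_pos'],s['contact_force'])
p=read_camera('side');save(p,'side7')
f=lambda q,p:print(q,[(np.round(d['location'],3).tolist(),round(d['score'],2)) for d in tip_of(q,p)])
for q in ['link','plunger_top','strap','saddle']: f(q,p)
cv2.imwrite('pics/side7z.png',cv2.resize(p['img'][120:370,180:480,::-1],None,fx=2.6,fy=2.4,interpolation=cv2.INTER_CUBIC))
p=read_camera('top');save(p,'top7')
for q in ['link','plunger_top','punch_1','offcut']: f(q,p)
```

```text
[ 0.60388019 -0.27855125  0.2815378 ] [-0.04837867 -1.13660743  0.80066273]
link []
plunger_top [([0.605, -0.284, 0.072], 0.8)]
strap [([0.48, -0.004, 0.0], 0.86)]
saddle [([0.49, -0.26, 0.025], 0.58)]
link [([0.73, -0.121, 0.002], 0.2)]
plunger_top [([0.602, -0.279, 0.068], 0.55)]
punch_1 [([0.722, 0.16, 0.002], 0.79), ([0.412, -0.137, 0.003], 0.62)]
offcut [([0.489, 0.132, 0.0], 0.68), ([0.722, 0.159, 0.003], 0.59)]
```

View pics/side7z.png

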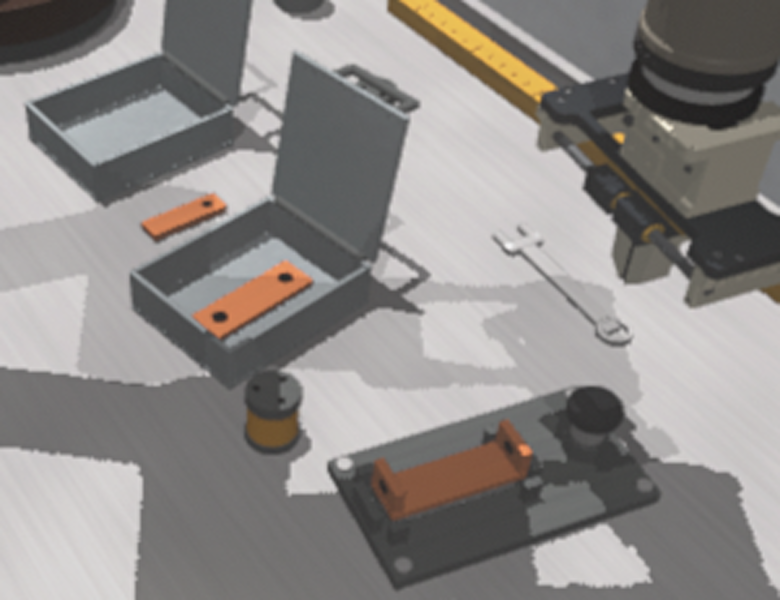

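View pics/top7.png

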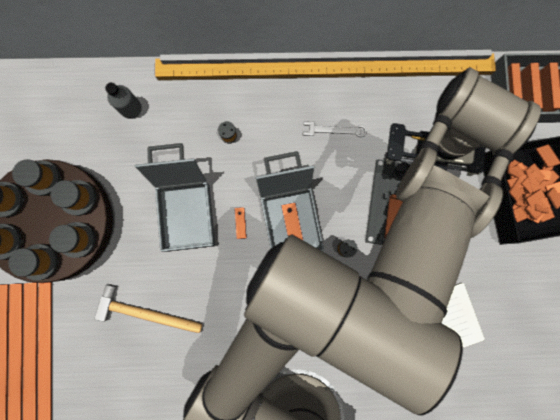

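Both lids are open, the link is on the saddle with its ends up, the plunger is back up, the strap is in its case, and nothing else has moved.

```bash
python3 -c "
from cell import *
print(hand_in())"
```

```text
the job is handed in; nothing more can be done
None
```

The job is done and handed in at about 27.5 s of the 69 s.

- **Lids:** I opened both by their handles, to about 97° each by the arm's position, and both are still standing open.
- **Link:** It was in the left case (the one at y ≈ +0.27). I picked it up, laid it on the saddle between the stops with its ends up, and let go.
- **Plunger:** I pressed it with the closed fingertips until the force rose past the 10 N spring end to about 23 N with no further travel, so it was on its stop. I then let it rise and moved clear.

**Last checks:**
- The side and top pictures show both lids open and the strap in its case, with the punches, offcut, spanner and hammer where they were.
- The side picture shows the link inside the stops with its ends up. In the top picture the arm partly hides it.
- The networks put the plunger top at 68 to 72 mm above the table, which is up. The strap was found at its earlier spot.
- The networks failed to find the link in those last two pictures; the top one gave only a false low-score hit near the spanner. An earlier wrist picture, taken after placing, put it at (0.493, −0.261, 0.026), within about 4 mm of the saddle's centre.
- The wrist force stayed far below the 120 N limit in every reading. I had no direct reading of the lid angles or the plunger stroke.

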